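# Tip runner balls into the jar and key its lid on

### The arm

A 6-joint arm with a two-finger parallel gripper is mounted at the origin on the work surface. World frame = base frame: x ahead of the robot, y to its left, z up, the work surface at z = 0. Lengths are in m, angles in rad, forces in N, time in s.
With the tool pointing down it reaches from about 0.25 to 0.775 m from the base axis. Payload 4 kg.
Tool frame: the origin (TCP) lies between the finger pads; the fingertips stand 19 mm ahead of it and the grasp point (between the pads) is the TCP; y points along the fingers, z is the direction in which the jaws open and shut, and the axes are right-handed (so a half turn about y gives the same grasp; the last joint's range is limited). The gripper opens to 85 mm and grips with 20 to 120 N. Pads are 22 mm wide; open, the fingers measure 114 mm over their backs; the gripper's body (76 mm by 85 mm) begins 54 mm behind the grasp point. The pads swing forward as they close: fully open they stand 13 mm farther back than shut.
Start: joints at [1.153, 0.087, 1.371, -0, 1.684, -0.103], TCP at [0.17, 0.523, 0.25] pointing down, gripper open.
Joint ranges: [-3.1, 3.1], [-0.76, 2.03], [0.27, 2.55], [-1.08, 4.22], [0.17, 2.65], [-2.57, 2.57]. Speed limits (rad/s): [2.79, 2.79, 3.14, 3.14, 3.14, 3.14].

### API

Orientations are given as [roll, pitch, yaw] about the fixed x, y, z axes, in that order (R = Rz(yaw) Ry(pitch) Rx(roll)).
In Python, from plant import sense, get_image, job_done gives the robot as it stands.
- The arm moves only by the shell command python3 -m crank 'ROWS'. ROWS is JSON, a list of rows, each a list of 7 numbers: the finger opening in cm, from 0 to 8.54, then the shift along the tool's x, y, z in cm, then the turn, a rotation vector about the tool's x, y, z in rad. A call has 1 to 5 rows; each row shifts and turns the commanded pose from where the row before left it, along the tool's axes as they then stand; what a row does not reach is not made up. A row lasts 1/8 s, in which the tool goes at most 62.5 mm and 10.7 degrees, less where a joint would pass 70% of its speed; a pose out of reach is approached as far as the arm can. A call is refused whole if a number of a shift passes 6.25 or a number of a turn 0.188, either way. A call with a gripper value outside its range is refused whole. The fingers move at their own pace and stop on an object; the grip force is fixed at half the most. Time passes only in rows, so rows that do not move let the fingers close. It gives the time, the measured TCP pose, the force and the opening at its end, in the units of the state.
- sense(): the state, without advancing time (a new reading comes with each control period).
- get_image(name): name is "scene" or "top" or "wrist"; returns a dict with "frame" (400x640x3 uint8, blue, green, red), "depth" (400x640 float32, m along the optical axis (not along the pixel's ray), 0 where there is no reading), "K" (3x3 intrinsics, pixels), "k1" (the pictures are not rectified: a ray, as slopes to the right and down, at radius r is drawn at 1 + k1 r^2 times it, then the intrinsics apply), "eye" and "attitude" of the camera in the world; the wrist camera has in their place "hand_eye" (4x4, takes a point from camera to tool coordinates, whose origin is the TCP and whose axes are the tool frame's). Camera axes: x right, y down, z forward; pixel columns grow to the right and rows downward; lengths in m; the calibration is good to about 2 mm. A picture is of the moment at which its call begins: read the wrist's pose just before it.
- job_done(): hands the job in, once; it reports no verdict.
The state is a dict: "time_s": time; "joint_pos": joint angles; "dq": joint speeds; "tau": joint torques, N m; "tool_pos": TCP position; "orientation": TCP orientation; "ft_force": force on the tool from outside, world axes, zero at the start; "ft_torque": the same for the moment, N m; "finger_gap": opening from 0.0 (shut) to 1.0 (fully open).
Only numpy, scipy, OpenCV 4.12 (cv2) and the standard library are available. Lean on these libraries where they do the work, as an engineer would, in place of code of your own. Each camera call takes 0.05 s, during which the arm holds its last target.

### The job

Pick up the little aluminium scoop by its black grip, keep it level and set the tip of its down-turned spout just inside the mouth of the open jar with the blue rim; only then tip it, so that all five steel balls go into the jar and none misses. Stand the empty scoop upright on the bench again, and close the jar with the yellow lid, turned so that its three lugs drop into the three notches of the rim and it sits fully down. Let go of everything and leave the other things on the bench where they are.

Things in the scene. Friction and masses are not known exactly. Their poses are not given: they have to be found in the camera images.
- jar: Open clear jar with blue rim, 80 mm in diameter, on a 104 x 104 x 15 mm wooden board, fixed to the bench; 122 mm high in all, inner floor at z = 20 mm. Origin: centre of the board's underside; z up along the jar's axis. Its x axis points at one of the three rim notches (see jar_mouth).
- jar_mouth (a point): Centre of the mouth at the level of the rim's top, 122 mm above the bench; axes as the jar's. Mouth 42 mm in clear diameter; blue rim 66-69 mm outside, about 11 mm broad. Three notches 12.5 mm wide and 7 mm deep run right across the rim, at 0, 120 and 240 degrees about z from the x axis.
- scoop: Aluminium scoop, about 160 g, with the balls in it. Origin on the foot's underside; x to the spout, z up. Foot plate 56 mm wide, x = -89 to 9 mm. Trough 22 mm wide inside, 27 outside, walls to z = 28. Floor at z = 6, flat from x = -60 to 0, then a ramp up 15 degrees. Balls stay in until the spout is lowered by over 15 degrees; 35 to 45 degrees empties it.
- scoop_crest (a point): Top of the scoop's ramp, on the floor's upper face: x = 45, z = 18 mm in the scoop's frame (sheet 2.5 mm thick; side walls reach z = 33). From here the lip, 18 mm long and 25 mm wide over its walls, turns 40 degrees down to scoop_tip.
- scoop_tip (a point): Lower edge of the lip's tip, foremost point of the spout, on the middle plane: x = 58, z = 5 mm in the scoop's frame. With the scoop level it hangs about 10 mm below the underside of the crest, so the lip reaches over a rim.
- scoop_grip (a point): Point in the scoop's upright black grip: x = -75, z = 45 mm in the scoop's frame. The grip is 20 mm along the scoop's x by 18 mm across (y) and reaches up to z = 64 mm. Pinch it from above across y; the trough's rear wall, 34 mm high, stands close in front of it.
- lid: Yellow lid, about 60 g, standing on its lugs: disc 66 mm in diameter, z = 6 to 12 mm; below it three lugs 9 x 9 x 6 mm centred 26.5 mm from the axis at 0, 120, 240 degrees from its x axis; on top a black grip bar 44 mm along x, 14 mm across y, up to z = 42. Origin: centre, at the lugs' feet; z up. Fully home it is 6 mm below jar_mouth; level with it if the lugs miss.
- ball1_center (a point): Centre of a steel ball, 14 mm in diameter, 11 g, loose in the scoop's trough.
- ball2_center (a point): Centre of a steel ball, 14 mm in diameter, 11 g, loose in the scoop's trough.
- ball3_center (a point): Centre of a steel ball, 14 mm in diameter, 11 g, loose in the scoop's trough.
- ball4_center (a point): Centre of a steel ball, 14 mm in diameter, 11 g, loose in the scoop's trough.
- ball5_center (a point): Centre of a steel ball, 14 mm in diameter, 11 g, loose in the scoop's trough.
- tape: Bystander: roll of paper tape, 70 mm across, 24 mm high, lying flat; origin under its centre.
- glue: Bystander: white glue bottle with red cap, 56 mm across, 150 mm high; origin under its centre.
- driver: Bystander: screwdriver with green handle lying on the bench, on the robot's side.
- offcut: Bystander: wood offcut 140 x 55 x 18 mm; origin under its centre.
- hinge_bin: Bystander, fixed: grey open bin 130 x 100 x 45 mm with hinge plates; origin under its centre.
- full_jar: Bystander, fixed: closed amber jar with grey cap, 72 mm across on a 90 mm board, 110 mm high; origin under its centre.
Not all that is in view belongs to the job. Leave any pink or purple look-alike of the scoop alone.

How it is judged:
By the outcome, as a careful person would: the job done as asked, in the order asked, and still so for the second after the job is handed in, with the robot touching nothing.
It also fails if it takes over 72 s, if anything falls off the work surface, if the arm or the gripper's body presses on something with over 40 N, if the wrist force passes 120 N, or if a joint passes its speed limit or range.

## Working session

There is one attempt and no reset: what is moved stays moved. The work goes in short steps, Python scripts to look and compute and a shell command to move; the robot and the scene stay as the last step left them, time stands still between calls to the robot, and variables do not carry over. Pictures are saved under pics/ and viewed, and the job is handed in when it is done.

```bash
ls; mkdir -p pics
python3 - <<'E'
from plant import sense,get_image
import cv2,numpy as np
np.set_printoptions(precision=4,suppress=True)
print(sense())
for n in("scene","top","wrist"):
    d=get_image(n); cv2.imwrite(f"pics/{n}0.png",d["frame"]); np.savez(f"pics/{n}0.npz",**d)
    print(n,{k:np.array(v).tolist() for k,v in d.items() if k not in("frame","depth")})
E
```

```text
pics
{'time_s': 0.0, 'joint_pos': array([ 1.1529,  0.088 ,  1.3722, -0.    ,  1.6836, -0.1031]), 'dq': array([-0.0024,  0.0002, -0.0012,  0.0007, -0.0001,  0.0008]), 'tau': array([ -0.    , -35.1862, -31.3272,  -0.0002,   0.0107,   0.    ]), 'tool_pos': array([0.1701, 0.5226, 0.2491]), 'orientation': array([-1.5731,  0.0002, -0.3148]), 'ft_force': array([-0.2789,  0.3418, -0.7611]), 'ft_torque': array([-0.0049,  0.0231,  0.0031]), 'finger_gap': 1.0026529371971018}
scene {'K': [[464.7759361333337, 0.0, 327.6272327267633], [0.0, 464.7759361333337, 210.70591727754157], [0.0, 0.0, 1.0]], 'k1': -0.003861205976927564, 'eye': [1.1282758451027641, -0.1040101334705375, 1.117408845786282], 'attitude': [-2.6117072996160404, 0.007200700473893651, 1.3728485056806197]}
top {'K': [[513.2036660436268, 0.0, 315.0824917178774], [0.0, 513.2036660436268, 199.97190820159528], [0.0, 0.0, 1.0]], 'k1': -0.0026726400682543544, 'eye': [0.3063741652668388, -0.02593408150994148, 1.2776633187993822], 'attitude': [-2.9502436902939886, 0.018962214738499572, -1.598500458059774]}
wrist {'K': [[326.08798185356915, 0.0, 323.0658430252012], [0.0, 326.08798185356915, 194.20640315909472], [0.0, 0.0, 1.0]], 'k1': -0.03446485864610099, 'hand_eye': [[-0.0006200563919537119, 0.9495073704751883, 0.3137441137987503, -0.08067140677127857], [0.0013632155666193622, -0.31374307999591483, 0.9495069359399088, -0.12369412526986129], [0.9999988785860657, 0.0010164487046995902, -0.001099844825868953, 0.0003468952938515679], [0.0, 0.0, 0.0, 1.0]]}
```

View pics/scene0.png

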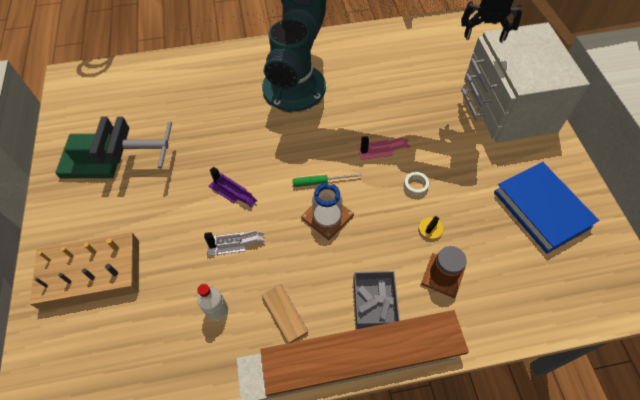

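View pics/top0.png

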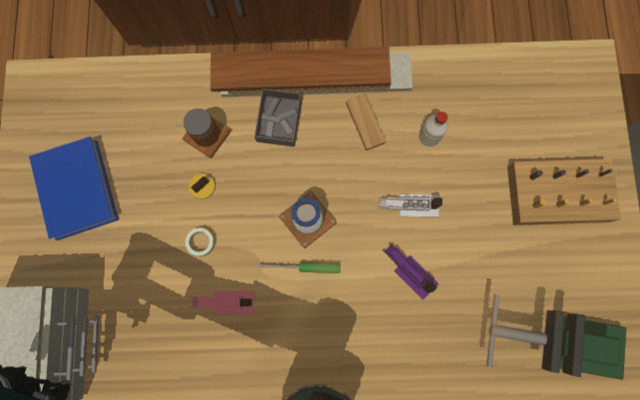

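View pics/wrist0.png

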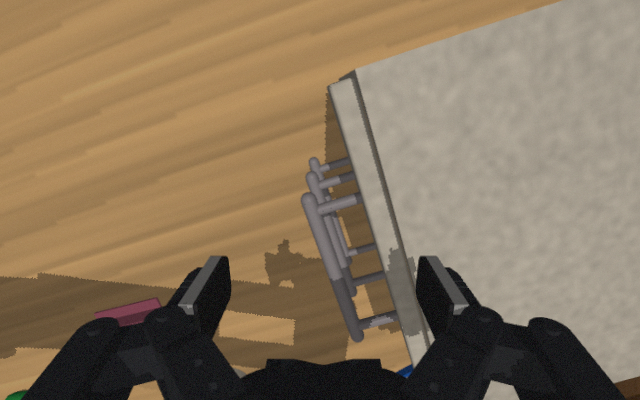

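```bash
cat > h.py <<'E'
import numpy as np,cv2
from scipy.spatial.transform import Rotation as Rn
np.set_printoptions(precision=4,suppress=True)
def rpy(v): return Rn.from_euler('xyz',v).as_matrix()
def pose(d,st=None):
    if 'hand_eye' in d:
        R=rpy(st[1]);H=np.array(d['hand_eye']);return R@H[:3,:3],R@H[:3,3]+np.array(st[0])
    return rpy(np.array(d['attitude'])),np.array(d['eye'])
def ray(d,u,v):
    K=np.array(d['K']);k=float(d['k1']);q=np.array([(u-K[0,2])/K[0,0],(v-K[1,2])/K[1,1]]);s=q.copy()
    for _ in range(20): s=q/(1+k*(s@s))
    return np.array([s[0],s[1],1])
def atz(d,u,v,z,st=None):
    R,t=pose(d,st);r=R@ray(d,u,v);return t+r*(z-t[2])/r[2]
def atdepth(d,u,v,st=None):
    R,t=pose(d,st);return t+R@ray(d,u,v)*float(d['depth'][int(round(v)),int(round(u))])
def proj(d,P,st=None):
    R,t=pose(d,st);p=(np.atleast_2d(P)-t)@R;s=p[:,:2]/p[:,2:];s=s*(1+float(d['k1'])*(s**2).sum(1,keepdims=True))
    K=np.array(d['K']);return s*[K[0,0],K[1,1]]+K[:2,2]
def cloud(d,st=None):
    K=np.array(d['K']);k=float(d['k1']);dep=np.array(d['depth']);v,u=np.mgrid[:400,:640]
    qx=(u-K[0,2])/K[0,0];qy=(v-K[1,2])/K[1,1];sx,sy=qx.copy(),qy.copy()
    for _ in range(10):
        f=1+k*(sx**2+sy**2);sx=qx/f;sy=qy/f
    R,t=pose(d,st);P=np.dstack([sx*dep,sy*dep,dep])@R.T+t;P[dep<=0]=np.nan;return P
def load(f): return dict(np.load(f,allow_pickle=True))
def crop(img,x0,y0,x1,y1,s,f): cv2.imwrite(f,cv2.resize(img[y0:y1,x0:x1],None,fx=s,fy=s,interpolation=cv2.INTER_CUBIC))
E
python3 - <<'E'
from h import *
t=load('pics/top0.npz');s=load('pics/scene0.npz')
for n,(u,v) in dict(cab=(40,310),scoopgrip=(437,203),scooptip=(381,204),jar=(307,215),lid=(202,186),bench=(500,100),glue=(440,118),fj=(198,122),shelf=(300,70),pink=(245,302)).items(): print(n,atdepth(t,u,v))
C=cloud(s)
print(C[60,530],C[212,326],C[100,480])
crop(t['frame'],270,180,450,300,4.4,'pics/c1.png')
crop(s['frame'],190,160,370,270,4.4,'pics/c2.png')
E
```

```text
cab [0.301  0.5658 0.2006]
scoopgrip [ 0.5252 -0.3008  0.0659]
scooptip [ 0.5369 -0.1735  0.011 ]
jar [0.5126 0.0122 0.0238]
lid [0.5946 0.2743 0.0237]
bench [ 0.8064 -0.5005 -0.0014]
glue [ 0.7084 -0.3032  0.1497]
fj [0.7325 0.2656 0.1098]
shelf [0.883  0.0198 0.0552]
pink [0.3055 0.1601 0.0648]
[0.2303 0.6518 0.1979] [0.5425 0.0018 0.0949] [0.2704 0.5136 0.1092]
```

View pics/c1.png

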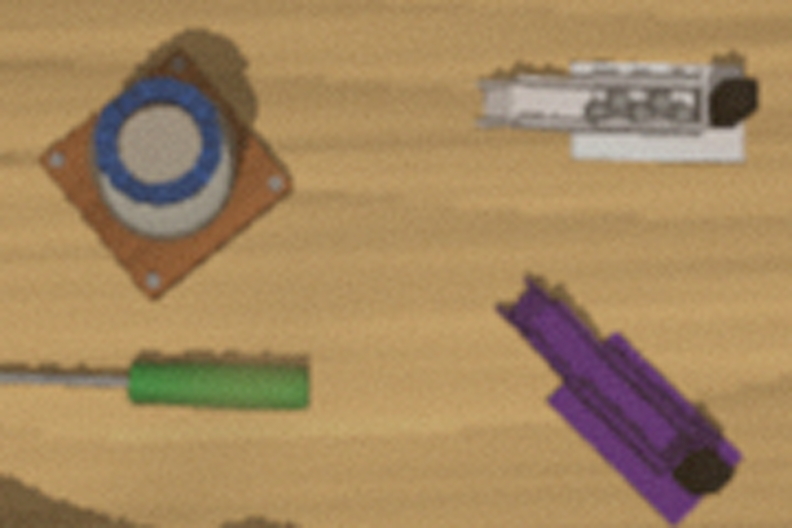

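View pics/c2.png

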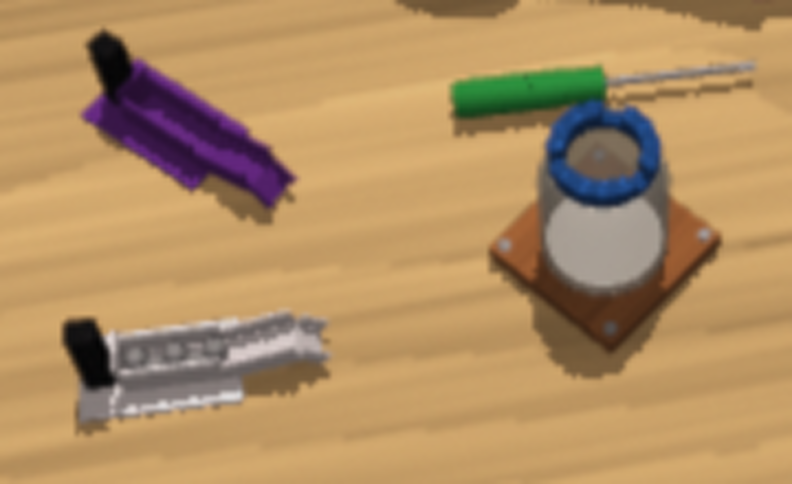

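```bash
cat >> h.py <<'E'
def plan(p1,o1,n,p0=None,o0=None,nd=2):
    """straight-line rows (tool axes, cm / rad) from current to target; o as rpy"""
    if p0 is None:
        from plant import sense
        s=sense();p0=s['tool_pos'];o0=s['orientation']
    p0=np.array(p0);R=rpy(o0);R1=rpy(o1);w=Rn.from_matrix(R.T@R1).as_rotvec()/n;dp=(np.array(p1)-p0)/n
    for i in range(n):
        print([round(float(x),nd) for x in R.T@dp*100]+[round(float(x),3) for x in w]);R=R@rpy([0,0,0])@Rn.from_rotvec(w).as_matrix()
E
python3 - <<'E'
from h import *
plan([.5,-.10,.33],[-np.pi/2,0,-np.pi/2],15)
E
```

```text
[3.38, -0.53, -3.27, 0.0, 0.084, 0.0]
[3.64, -0.53, -2.97, 0.0, 0.084, 0.0]
[3.87, -0.53, -2.66, 0.0, 0.084, 0.0]
[4.08, -0.53, -2.33, 0.0, 0.084, 0.0]
[4.26, -0.53, -1.98, 0.0, 0.084, 0.0]
[4.41, -0.53, -1.61, 0.0, 0.084, 0.0]
[4.53, -0.54, -1.24, 0.0, 0.084, 0.0]
[4.62, -0.54, -0.85, 0.0, 0.084, 0.0]
[4.67, -0.54, -0.46, 0.0, 0.084, 0.0]
[4.7, -0.54, -0.07, 0.0, 0.084, 0.0]
[4.69, -0.54, 0.32, 0.0, 0.084, 0.0]
[4.64, -0.54, 0.71, 0.0, 0.084, 0.0]
[4.57, -0.54, 1.1, 0.0, 0.084, 0.0]
[4.46, -0.54, 1.48, 0.0, 0.084, 0.0]
[4.32, -0.54, 1.84, 0.0, 0.084, 0.0]
```

```bash
python3 -m crank '[[8.5,3.4,-0.5,-3.3,0,0.084,0],[8.5,3.6,-0.5,-3.0,0,0.084,0],[8.5,3.9,-0.5,-2.7,0,0.084,0],[8.5,4.1,-0.5,-2.3,0,0.084,0],[8.5,4.3,-0.5,-2,0,0.084,0]]'
python3 -m crank '[[8.5,4.4,-0.5,-1.6,0,0.084,0],[8.5,4.5,-0.5,-1.2,0,0.084,0],[8.5,4.6,-0.5,-0.9,0,0.084,0],[8.5,4.7,-0.5,-0.5,0,0.084,0],[8.5,4.7,-0.5,-0.1,0,0.084,0]]'
python3 -m crank '[[8.5,4.7,-0.5,0.3,0,0.084,0],[8.5,4.6,-0.5,0.7,0,0.084,0],[8.5,4.6,-0.5,1.1,0,0.084,0],[8.5,4.5,-0.5,1.5,0,0.084,0],[8.5,4.3,-0.5,1.8,0,0.084,0]]'
python3 -m crank '[[8.5,0,0,0,0,0,0],[8.5,0,0,0,0,0,0],[8.5,0,0,0,0,0,0]]'
cat > snap.py <<'E'
import sys
from h import *
from plant import sense,get_image
c,n=sys.argv[1:3]
s=sense();d=get_image(c);d['tp']=s['tool_pos'];d['to']=s['orientation']
np.savez(f'pics/{n}.npz',**d);cv2.imwrite(f'pics/{n}.png',d['frame'])
print(s['time_s'],s['tool_pos'],s['orientation'],s['joint_pos'],s['ft_force'],s['finger_gap'])
E
python3 snap.py wrist w1
```

```text
time_s: 0.78
tool_pos: [0.2806, 0.3126, 0.2752]
orientation: [-1.571, -0.0, -0.737]
ft_force: [0.7, 1.0, 0.0]
finger_gap: 0.996
time_s: 1.4
tool_pos: [0.3893, 0.1048, 0.3003]
orientation: [-1.571, 0.0, -1.158]
ft_force: [1.5, -0.5, -1.0]
finger_gap: 0.994
time_s: 2.02
tool_pos: [0.4983, -0.1035, 0.3251]
orientation: [-1.571, 0.0, -1.578]
ft_force: [0.9, 0.7, -0.1]
finger_gap: 0.996
time_s: 2.4
tool_pos: [0.4974, -0.1009, 0.3254]
orientation: [-1.571, 0.0, -1.573]
ft_force: [0.8, 0.5, -0.5]
finger_gap: 0.999
2.4 [ 0.4974 -0.1009  0.3254] [-1.5707  0.0004 -1.5731] [-0.3122 -0.0102  1.3241  0.0004  1.8278 -0.3098] [ 0.8334  0.4592 -0.4777] 0.9992540038728729
```

View pics/w1.png

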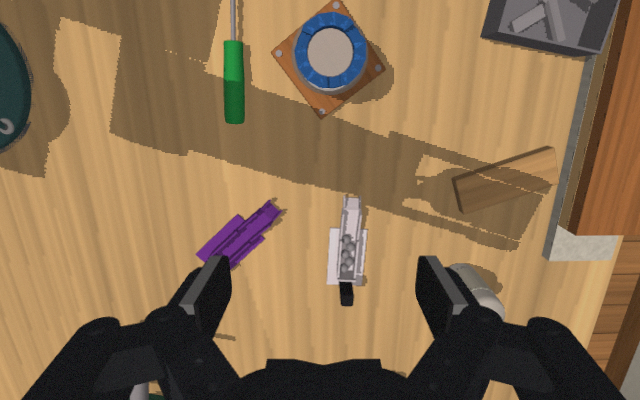

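Run:
```python
from h import *
d=load('pics/w1.npz')
crop(d['frame'],262,0,402,120,5.6,'pics/c3.png')
crop(d['frame'],310,185,390,310,4.7,'pics/c4.png')
```

```text
(no output)
```

View pics/c3.png

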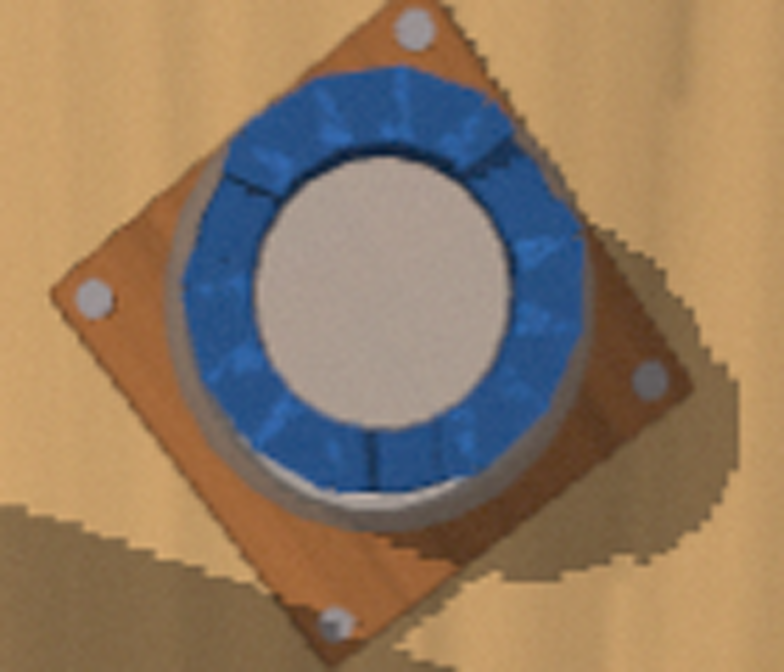

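View pics/c4.png

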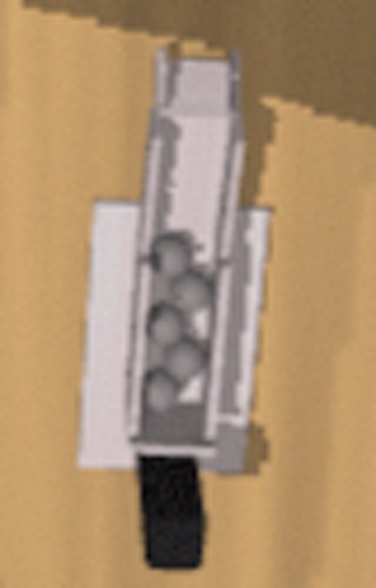

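Run:
```python
from h import *
d=load('pics/w1.npz');st=(d['tp'],d['to'])
C=cloud(d,st);f=d['frame'].astype(int)
blue=(f[:,:,0]>f[:,:,2]+60)
blue[120:]=0
print(blue.sum());P=C[blue];P=P[~np.isnan(P[:,0])]
print(np.percentile(P[:,2],[5,25,50,75,95]))
top=P[P[:,2]>np.percentile(P[:,2],60)-0.003]
# outline: outer and inner contour of blue mask -> z=.122
m=blue.astype(np.uint8);cs,h=cv2.findContours(m,cv2.RETR_CCOMP,cv2.CHAIN_APPROX_NONE)
for c in cs:
    if len(c)>60:
        e=[atz(d,*p[0],.122,st)[:2] for p in c]; e=np.array(e)
        A=np.c_[2*e,np.ones(len(e))];x=np.linalg.lstsq(A,(e**2).sum(1),rcond=None)[0]
        print(len(c),x[:2],np.sqrt(x[2]+x[:2]@x[:2]))
# board corners at z=.015: bolts
for u,v in [(416,30),(94,299),(651,381),(335,624)]:
    print(atz(d,262+u/5.6,v/5.6,.017,st))
for n,(u,v) in dict(b1=(372,460),b2=(438,465),ul=(258,190),ur=(488,155)).items():
    print(n,atz(d,262+u/5.6,v/5.6,.122,st))
```

```text
2214
[0.1145 0.1209 0.1218 0.1224 0.1232]
373 [0.5039 0.0112] 0.028489223346516553
[0.5133 0.0721 0.017 ]
[0.4431 0.0191 0.017 ]
[0.5662 0.002  0.017 ]
[ 0.4958 -0.0507  0.017 ]
b1 [ 0.5026 -0.0161  0.122 ]
b2 [ 0.5138 -0.0169  0.122 ]
ul [0.4838 0.0261 0.122 ]
ur [0.5213 0.0313 0.122 ]
```

Run:
```python
from h import *
d=load('pics/w1.npz');st=(d['tp'],d['to'])
q=lambda u,v,z:atz(d,310+u/4.7,185+v/4.7,z,st)
fc=[q(95,200,.003),q(272,207,.003),q(78,467,.003),q(245,472,.003)]
for n,p in zip('FL FR RL RR'.split(),fc):print(n,p)
fl,fr,rl,rr=fc
ax=((fl+fr)-(rl+rr))/2;print('len',np.linalg.norm(ax),'yaw',np.degrees(np.arctan2(ax[1],ax[0])),'w',np.linalg.norm(fl-fr))
cen=sum(fc)/4;x=ax/np.linalg.norm(ax);print('origin from foot',cen+x*.040)
# grip top z=.064: corners in crop
for u,v in [(147,515),(203,513),(150,567),(203,567)]:print('g',q(u,v,.064))
# tip end
print('crest',q(200,110,.018),'tipmid',q(200,58,.006),'walltop', q(157,115,.033),q(243,115,.033))
```

```text
FL [ 0.5078 -0.2203  0.003 ]
FR [ 0.5642 -0.2229  0.003 ]
RL [ 0.5026 -0.319   0.003 ]
RR [ 0.5592 -0.3212  0.003 ]
len 0.09862110362658337 yaw 87.05792343737863 w 0.056404908377552056
origin from foot [ 0.5355 -0.2309  0.003 ]
g [ 0.5224 -0.2948  0.064 ]
g [ 0.5389 -0.2941  0.064 ]
g [ 0.5236 -0.3132  0.064 ]
g [ 0.5395 -0.3133  0.064 ]
crest [ 0.5389 -0.1841  0.018 ] tipmid [ 0.5396 -0.1717  0.006 ] walltop [ 0.525 -0.18   0.033] [ 0.55  -0.18   0.033]
```

Run:
```python
from h import *
y=np.radians(-92.94);x=np.array([.0513,.9987,0]);g=np.array([.5355,-.2309,0])-.076*x
print(g)
plan(g+[0,0,.13],[-np.pi/2,0,y],5)
```

```text
[ 0.5316 -0.3068  0.    ]
[4.12, 3.91, 0.69, -0.0, 0.01, -0.0]
[4.11, 3.91, 0.73, -0.0, 0.01, -0.0]
[4.1, 3.91, 0.77, -0.0, 0.01, -0.0]
[4.09, 3.91, 0.81, -0.0, 0.01, -0.0]
[4.09, 3.91, 0.85, -0.0, 0.01, -0.0]
```

```bash
python3 -m crank '[[7,4.1,3.9,0.7,0,0.01,0],[6,4.1,3.9,0.7,0,0.01,0],[5.5,4.1,3.9,0.8,0,0.01,0],[5.5,4.1,3.9,0.8,0,0.01,0],[5.5,4.1,3.9,0.85,0,0.01,0]]'
python3 -m crank '[[5.5,0,0,0,0,0,0],[5.5,0,0,0,0,0,0]]'
python3 snap.py wrist w2; python3 -c "
from h import *
d=load('pics/w2.npz');crop(d['frame'],200,0,460,200,3,'pics/c5.png')"
```

```text
time_s: 3.08
tool_pos: [0.5318, -0.3081, 0.1296]
orientation: [-1.57, -0.0, -1.623]
ft_force: [0.6, -0.2, 0.3]
finger_gap: 0.643
time_s: 3.32
tool_pos: [0.5317, -0.307, 0.131]
orientation: [-1.57, 0.0, -1.624]
ft_force: [-0.6, 0.4, 1.0]
finger_gap: 0.645
3.325 [ 0.5317 -0.307   0.131 ] [-1.5702  0.0004 -1.6238] [-0.6162  0.2781  1.3876  0.0007  1.4756 -0.5632] [-0.5893  0.4096  1.0421] 0.6447741316019222
```

View pics/w2.png

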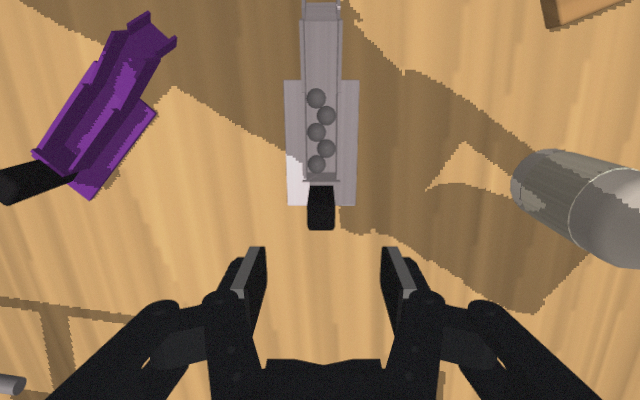

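View pics/c5.png

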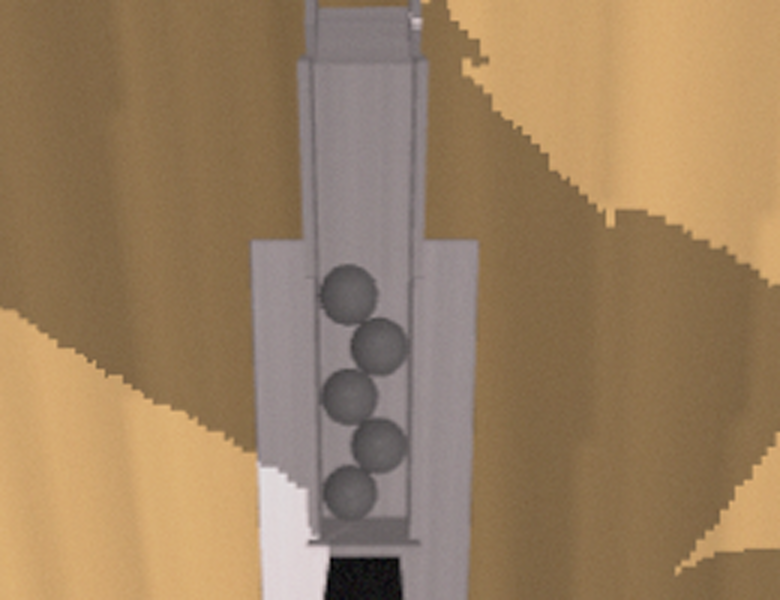

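Run:
```python
from h import *
d=load('pics/w2.npz');st=(d['tp'],d['to'])
q=lambda u,v,z:atz(d,200+u/3,v/3,z,st)
fl,fr=q(252,240,.003),q(478,240,.003)
print('front mid',(fl+fr)/2, 'dir',fr-fl)
print('ramp',(q(317,278,.006)+q(412,278,.006))/2, 'wall tops rear', q(308,543,.034),q(420,543,.034))
print('grip rear top',atz(d,307,229,.064,st),atz(d,335,229,.064,st))
o=np.array([.5355,-.2309,0]);x=np.array([.0513,.9987,0])
print('exp front',o+.009*x,'exp grip rear',o-.085*x)
```

```text
front mid [ 0.5353 -0.2215  0.003 ] dir [ 0.055  -0.0029  0.    ]
ramp [ 0.5347 -0.2304  0.006 ] wall tops rear [ 0.5184 -0.2887  0.034 ] [ 0.5446 -0.2901  0.034 ]
grip rear top [ 0.5212 -0.3122  0.064 ] [ 0.5391 -0.3131  0.064 ]
exp front [ 0.536  -0.2219  0.    ] exp grip rear [ 0.5311 -0.3158  0.    ]
```

```bash
python3 -m crank '[[5.5,-0.1,3,-0.05,0,0,0],[5.5,0,2.5,0,0,0,0],[5.5,0,1.6,0,0,0,0],[5.5,0,0.8,0,0,0,0],[5.5,0,0,0,0,0,0]]'
python3 -m crank '[[4,0,0,0,0,0,0],[3,0,0,0,0,0,0],[2,0,0,0,0,0,0],[1.5,0,0,0,0,0,0],[1.2,0,0,0,0,0,0]]'
```

```text
time_s: 4.0
tool_pos: [0.5313, -0.3066, 0.0518]
orientation: [-1.57, -0.0, -1.624]
ft_force: [0.5, 0.3, 0.3]
finger_gap: 0.645
time_s: 4.62
tool_pos: [0.5312, -0.3073, 0.0519]
orientation: [-1.57, -0.001, -1.625]
ft_force: [-0.6, -0.3, 3.2]
finger_gap: 0.197
```

```bash
python3 -m crank '[[0.5,0,0,0,0,0,0],[0,0,0,0,0,0,0],[0,0,0,0,0,0,0],[0,0,-0.5,0,0,0,0],[0,0,-1,0,0,0,0]]'; python3 snap.py wrist w3
```

```text
time_s: 5.25
tool_pos: [0.5298, -0.3056, 0.0644]
orientation: [-1.575, 0.003, -1.625]
ft_force: [-0.5, -0.3, -3.0]
finger_gap: 0.2
5.25 [ 0.5298 -0.3056  0.0644] [-1.5747  0.003  -1.6246] [-0.6162  0.3282  1.4628  0.0005  1.3554 -0.5625] [-0.4559 -0.3187 -2.9675] 0.2001899526915509
```

View pics/w3.png

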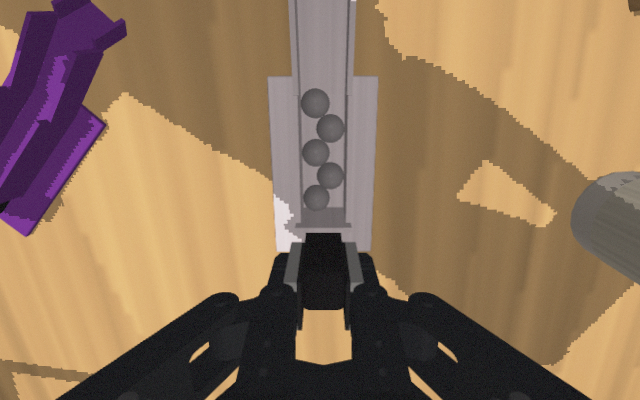

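Run:
```python
from h import *
d=load('pics/w3.npz');st=(d['tp'],d['to'])
R=rpy(st[1]);T=lambda p:(p-st[0])@R*1000
z=.0644-.052
q=lambda u,v,h:T(atz(d,u,v,z+h,st))
print('front foot',q(268,77,.003),q(378,77,.003))
print('rear foot L',q(277,250,.003), q(370,250,.003))
print('ramp start floor',q(300,95,.006),q(348,95,.006))
print('rear wall',q(296,225,.034),q(352,225,.034))
print('trough top walls far', q(289,0,.03),q(355,0,.03))
```

```text
front foot [-85.4838  49.3402 -27.7065] [-85.5115  49.1267  27.4763]
rear foot L [ 11.2558  49.0442 -27.3124] [11.1025 48.8315 27.7827]
ramp start floor [-76.8227  46.2514 -11.5977] [-76.8412  46.1586  12.4098]
rear wall [-18.5246  18.0784 -12.8219] [-18.5881  17.9761  13.6651]
trough top walls far [-113.9666   22.3721  -13.6463] [-113.955    22.2704   12.6371]
```

```bash
python3 -m crank '[[0,0,-1.2,0,0,0,0],[0,0,-1.8,0,0,0,0],[0,0,-2.2,0,0,0,0],[0,0,-2.2,0,0,0,0],[0,0,-2.2,0,0,0,0]]'
python3 -m crank '[[0,-0.4,-1.8,-0.1,0,0,0],[0,-0.9,-1.2,-0.2,0,0,0],[0,-1.3,-0.6,-0.3,0,0,0],[0,-1.7,-0.2,-0.4,0,0,0],[0,-1.8,0,-0.5,0,0,0]]'
python3 -m crank '[[0,-1.8,0,-0.5,0,0,0],[0,-1.8,0,-0.5,0,0,0],[0,-1.6,0,-0.5,0,0,0],[0,-1.3,0,-0.4,0,0,0],[0,-0.9,0,-0.3,0,0,0]]'
python3 -m crank '[[0,-0.5,0,-0.2,0,0,0],[0,-0.2,0,0,0,0,0],[0,0,0,0,0,0,0],[0,0,0,0,0,0,0]]'; python3 snap.py wrist w4;python3 snap.py scene s4
```

```text
time_s: 5.92
tool_pos: [0.5311, -0.307, 0.1645]
orientation: [-1.569, -0.001, -1.625]
ft_force: [-0.3, 0.1, -2.9]
finger_gap: 0.197
time_s: 6.55
tool_pos: [0.5187, -0.2434, 0.1996]
orientation: [-1.572, 0.001, -1.624]
ft_force: [-0.3, 0.3, -2.5]
finger_gap: 0.203
time_s: 7.18
tool_pos: [0.5011, -0.1693, 0.2004]
orientation: [-1.571, -0.0, -1.624]
ft_force: [-0.1, -0.4, -2.7]
finger_gap: 0.201
time_s: 7.68
tool_pos: [0.4998, -0.1633, 0.2002]
orientation: [-1.571, -0.0, -1.625]
ft_force: [0.2, -0.1, -3.9]
finger_gap: 0.202
7.675 [ 0.4998 -0.1633  0.2002] [-1.5708 -0.     -1.6253] [-0.4237  0.0486  1.5109 -0.0001  1.5821 -0.3692] [ 0.2021 -0.115  -3.8704] 0.20236677738082634
7.725 [ 0.4997 -0.1633  0.2002] [-1.5709  0.     -1.6253] [-0.4237  0.0486  1.511  -0.      1.5822 -0.3692] [ 0.5383 -0.2411 -1.492 ] 0.2063630723929586
```

View pics/w4.png

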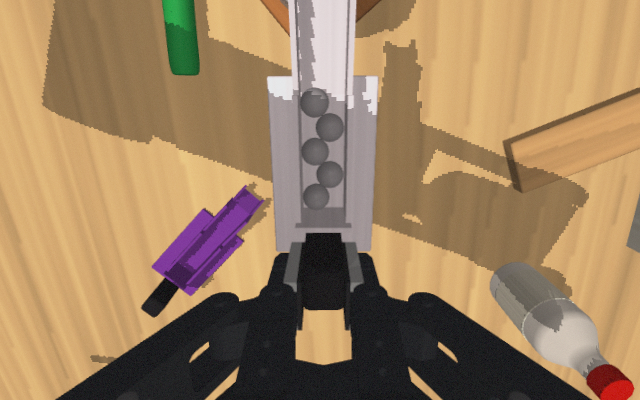

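View pics/s4.png

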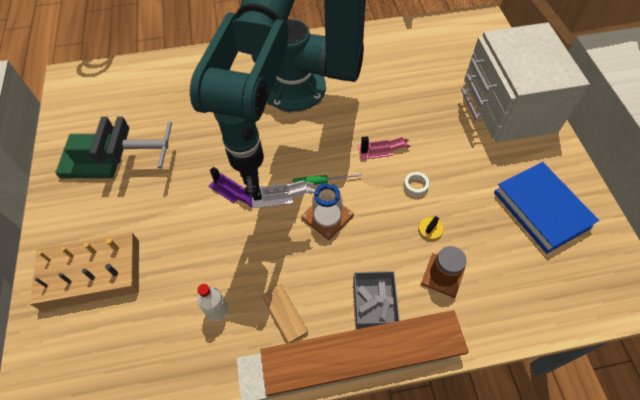

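```bash
python3 -m crank '[[0,-0.6,0,-0.1,0,0,0],[0,-0.9,0.1,-0.2,0,0,0],[0,-0.8,0.5,-0.2,0,0,0],[0,-0.45,0.7,0,0,0,0],[0,0,0.7,0,0,0,0]]'
python3 -m crank '[[0,0,0.2,0,0,0,0],[0,0,0,0,0,0,0],[0,0,0,0,0,0,0]]'; python3 snap.py top t5;python3 snap.py scene s5; python3 -c "
from h import *
a=load('pics/t5.npz');b=load('pics/s5.npz')
crop(a['frame'],260,170,390,260,6,'pics/c6.png')
crop(b['frame'],230,150,370,250,5.6,'pics/c7.png')
t=np.array([b['tp']]);R=rpy(b['to'])
tip=b['tp']+R@np.array([-.1346,.047,0]);print(tip)
print(proj(a,tip),(proj(a,tip)-[260,170])*6,(proj(b,tip)-[230,150])*5.6)
"
```

```text
time_s: 8.4
tool_pos: [0.496, -0.1347, 0.1796]
orientation: [-1.571, 0.0, -1.624]
ft_force: [-0.4, -1.1, -2.4]
finger_gap: 0.202
time_s: 8.78
tool_pos: [0.4964, -0.1355, 0.1786]
orientation: [-1.57, -0.0, -1.625]
ft_force: [0.9, 0.3, -3.2]
finger_gap: 0.202
8.775 [ 0.4964 -0.1355  0.1786] [-1.5702 -0.0002 -1.6251] [-0.3768  0.0333  1.5701  0.      1.5376 -0.3224] [ 0.8559  0.257  -3.1847] 0.2015047976636713
8.825 [ 0.4963 -0.1355  0.1786] [-1.5702 -0.0002 -1.6251] [-0.3767  0.0333  1.5701  0.0001  1.5375 -0.3224] [-0.9582 -0.0751 -2.8302] 0.20072110716311586
[ 0.5037 -0.0011  0.1316]
[[311.3038 211.0363]] [[307.8228 246.2181]] [[513.7528 234.2301]]
```

View pics/c6.png

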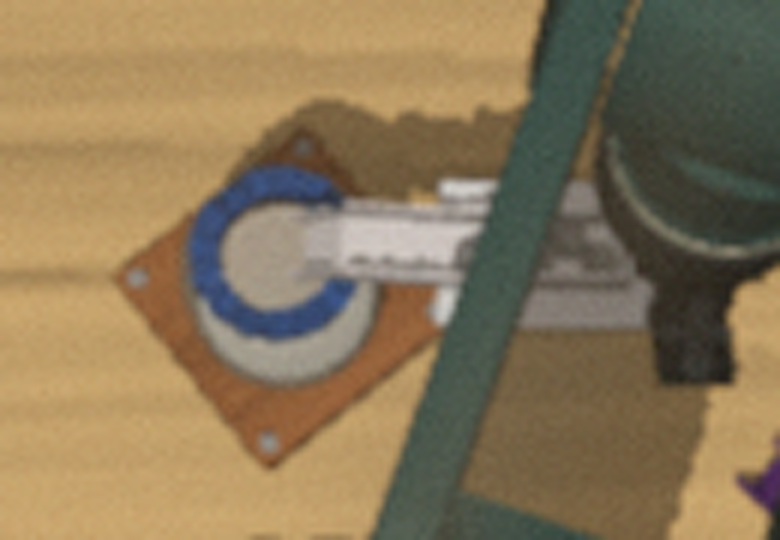

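View pics/c7.png

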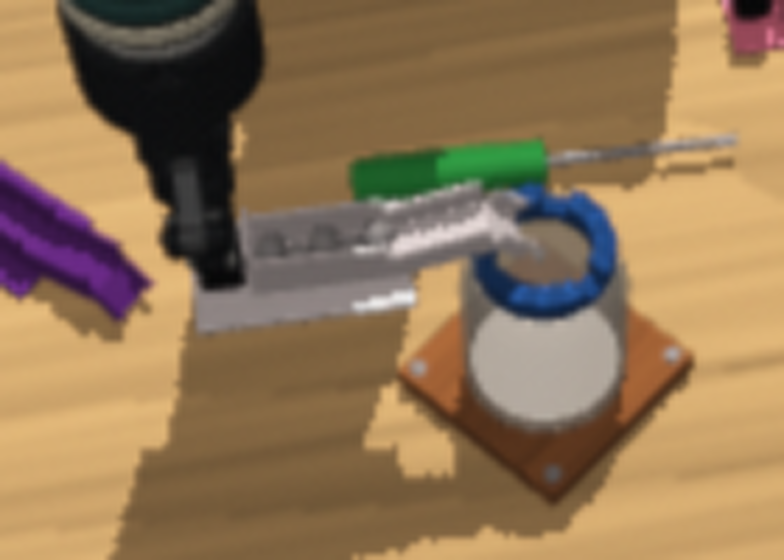

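```bash
python3 -m crank '[[0,0,0.4,0,0,0,0],[0,0,0.5,0,0,0,0],[0,0,0.4,0,0,0,0],[0,0,0.2,0,0,0,0],[0,0,0,0,0,0,0]]'
python3 snap.py scene s6;  python3 -c "
from h import *
b=load('pics/s6.npz')
crop(b['frame'],280,165,360,225,9,'pics/c8.png')
R=rpy(b['to']);C=np.array([.504,.0108,.122])
M=[proj(b,C+np.array([r*np.cos(t),r*np.sin(t),0])) for r in(.021,.034) for t in np.linspace(0,6.28,60)]
tip=b['tp']+R@np.array([-.1346,.047,0]);print(tip, (proj(b,tip)-[280,165])*9)
im=cv2.imread('pics/c8.png')
for m in M: cv2.circle(im,tuple(int(x) for x in (m[0]-[280,165])*9+4),1,(0,255,255),-1)
cv2.imwrite('pics/c8.png',im)
"
```

```text
time_s: 9.5
tool_pos: [0.4961, -0.135, 0.1632]
orientation: [-1.571, 0.001, -1.625]
ft_force: [-0.1, 1.0, -2.5]
finger_gap: 0.203
9.5 [ 0.4961 -0.135   0.1632] [-1.571   0.0006 -1.6246] [-0.3763  0.0417  1.5925  0.0006  1.5078 -0.3225] [-0.1216  1.0028 -2.5071] 0.2026693074676479
[ 0.5033 -0.0006  0.1163] [[378.2238 269.3354]]
```

View pics/c8.png

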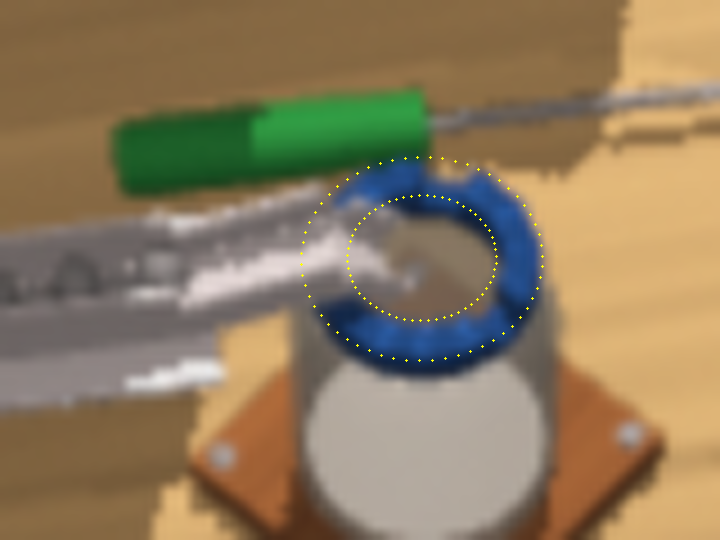

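```bash
python3 -m crank '[[0,-0.1,-0.27,0,0,0,-0.02],[0,-0.2,-0.535,0,0,0,-0.04],[0,-0.25,-0.667,0,0,0,-0.05],[0,-0.25,-0.667,0,0,0,-0.05],[0,-0.15,-0.4,0,0,0,-0.03]]'
python3 -m crank '[[0,0,0,0,0,0,0]]'
python3 snap.py scene s7;  cat > tip.py <<'E'
import sys
from h import *
b=load(sys.argv[1]);R=rpy(b['to']);print('tip',b['tp']+R@np.array([-.1346,.047,0]),'tilt',np.degrees(np.arcsin(R[2,0])))
crop(b['frame'],220,125,380,245,5,sys.argv[2])
E
python3 tip.py pics/s7.npz pics/c9.png
```

```text
time_s: 10.18
tool_pos: [0.497, -0.1235, 0.1886]
orientation: [-1.57, -0.192, -1.624]
ft_force: [0.5, 0.0, -2.2]
finger_gap: 0.2
time_s: 10.3
tool_pos: [0.497, -0.1233, 0.1882]
orientation: [-1.57, -0.19, -1.624]
ft_force: [0.2, -0.3, -2.9]
finger_gap: 0.201
10.3 [ 0.497  -0.1233  0.1882] [-1.5701 -0.1902 -1.6236] [-0.243   0.0085  1.5872 -0.1869  1.51   -0.1822] [ 0.2007 -0.3283 -2.9173] 0.20055993129014726
tip [ 0.5036 -0.0002  0.1166] tilt 10.89744720664365
```

View pics/c9.png

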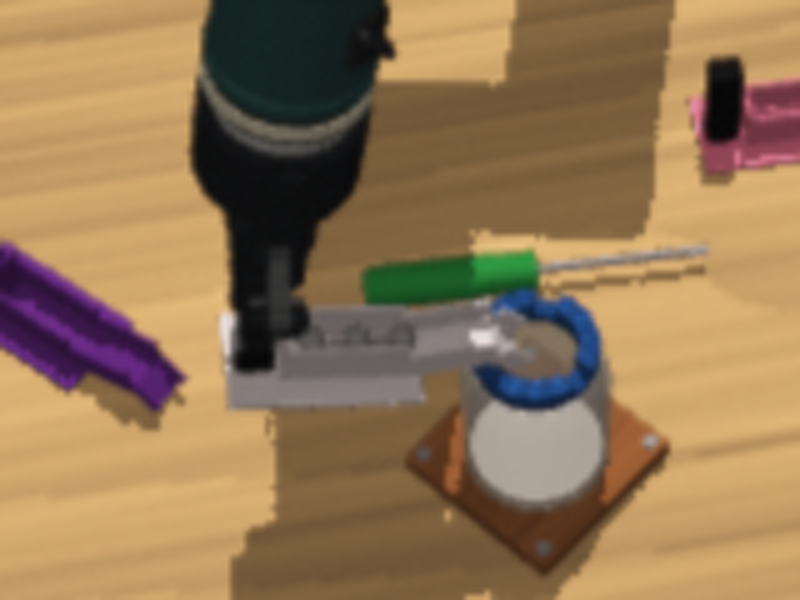

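```bash
python3 -m crank '[[0,-0.15,-0.4,0,0,0,-0.03],[0,-0.15,-0.4,0,0,0,-0.03],[0,-0.15,-0.4,0,0,0,-0.03],[0,-0.15,-0.4,0,0,0,-0.03],[0,-0.15,-0.4,0,0,0,-0.03]]'
python3 -m crank '[[0,-0.15,-0.4,0,0,0,-0.03],[0,-0.15,-0.4,0,0,0,-0.03],[0,-0.15,-0.4,0,0,0,-0.03],[0,-0.15,-0.4,0,0,0,-0.03],[0,-0.15,-0.4,0,0,0,-0.03]]'
python3 snap.py scene s8;python3 tip.py pics/s8.npz pics/c10.png
```

```text
time_s: 10.98
tool_pos: [0.4975, -0.1114, 0.2056]
orientation: [-1.571, -0.342, -1.625]
ft_force: [-1.5, -0.0, -3.4]
finger_gap: 0.205
time_s: 11.6
tool_pos: [0.4983, -0.0968, 0.2211]
orientation: [-1.571, -0.492, -1.625]
ft_force: [-0.8, 0.3, -2.4]
finger_gap: 0.199
11.6 [ 0.4983 -0.0968  0.2211] [-1.5706 -0.4918 -1.6249] [-0.0183  0.0166  1.5746 -0.4914  1.5695  0.0412] [-0.7819  0.2528 -2.4142] 0.1986009854023252
tip [ 0.5035 -0.0005  0.1161] tilt 28.176820091894864
```

View pics/c10.png

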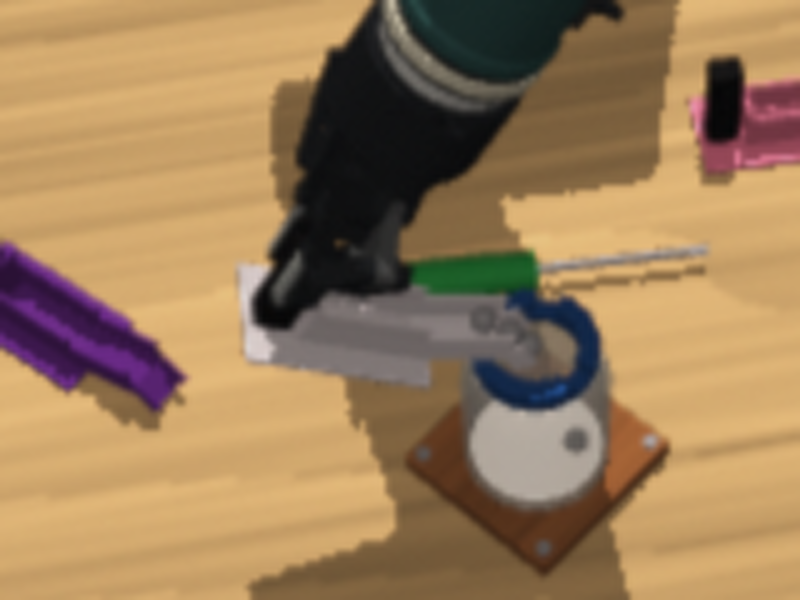

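```bash
python3 -m crank '[[0,0,0,0,0,0,0],[0,-0.15,-0.4,0,0,0,-0.03],[0,-0.25,-0.667,0,0,0,-0.05],[0,-0.25,-0.667,0,0,0,-0.05],[0,-0.25,-0.667,0,0,0,-0.05]]'
python3 -m crank '[[0,-0.15,-0.4,0,0,0,-0.03],[0,-0.15,-0.4,0,0,0,-0.03],[0,0,0,0,0,0,0],[0,0,0,0,0,0,0]]'
python3 snap.py scene s9;python3 tip.py pics/s9.npz pics/c11.png;python3 snap.py wrist w9; python3 snap.py top t9
```

```text
time_s: 12.28
tool_pos: [0.4994, -0.0766, 0.2369]
orientation: [-1.57, -0.672, -1.626]
ft_force: [0.5, 0.1, -1.8]
finger_gap: 0.2
time_s: 12.78
tool_pos: [0.4997, -0.0696, 0.2408]
orientation: [-1.571, -0.73, -1.625]
ft_force: [-0.0, -0.4, -2.8]
finger_gap: 0.202
12.775 [ 0.4997 -0.0696  0.2408] [-1.5706 -0.7299 -1.6252] [ 0.1492  0.0724  1.5609 -0.7149  1.6588  0.1939] [-0.0001 -0.437  -2.8274] 0.20243724241177266
tip [ 0.5035 -0.0007  0.1161] tilt 41.818027161937145
12.825 [ 0.4997 -0.0697  0.2409] [-1.5704 -0.7298 -1.6255] [ 0.149   0.0723  1.5608 -0.715   1.6587  0.1939] [-0.3845  0.3897 -2.4069] 0.20035417285030155
12.875 [ 0.4997 -0.0697  0.2409] [-1.5703 -0.7298 -1.6257] [ 0.1489  0.0721  1.5609 -0.7149  1.6588  0.194 ] [-0.4274 -0.5616 -2.9021] 0.20350484665548882
```

View pics/c11.png

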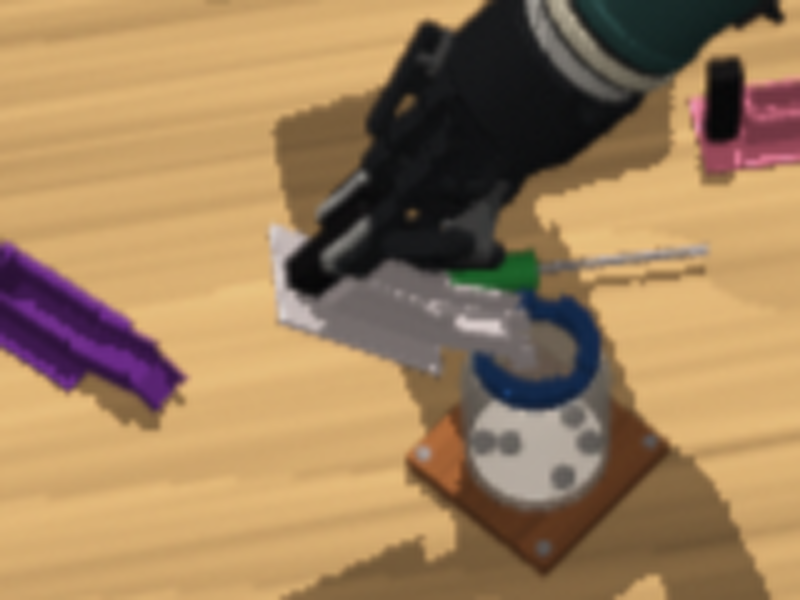

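View pics/w9.png

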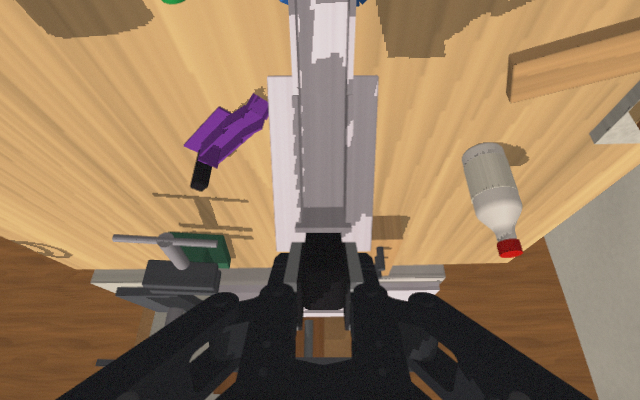

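Run:
```python
from h import *
y=-1.6253
plan([.499,-.12,.26],[-np.pi/2,0,y],6);print()
plan([.531,-.3065,.13],[-np.pi/2,0,y],6,[.499,-.12,.26],[-np.pi/2,0,y])
```

```text
[0.84, 0.32, 0.03, -0.0, -0.0, 0.122]
[0.87, 0.22, 0.03, -0.0, -0.0, 0.122]
[0.89, 0.11, 0.03, -0.0, -0.0, 0.122]
[0.89, 0.0, 0.03, -0.0, -0.0, 0.122]
[0.89, -0.11, 0.03, -0.0, -0.0, 0.122]
[0.87, -0.21, 0.03, -0.0, -0.0, 0.122]

[3.07, 2.17, 0.7, 0.0, 0.0, 0.0]
[3.07, 2.17, 0.7, 0.0, 0.0, 0.0]
[3.07, 2.17, 0.7, 0.0, 0.0, 0.0]
[3.07, 2.17, 0.7, 0.0, 0.0, 0.0]
[3.07, 2.17, 0.7, 0.0, 0.0, 0.0]
[3.07, 2.17, 0.7, 0.0, 0.0, 0.0]
```

```bash
python3 -m crank '[[0,0.67,-0.75,0,0,0,0],[0,0.84,0.3,0,0,0,0.122],[0,0.87,0.2,0,0,0,0.122],[0,0.89,0.1,0,0,0,0.122],[0,0.89,0,0,0,0,0.122]]'
python3 -m crank '[[0,0.89,-0.1,0,0,0,0.122],[0,0.87,-0.2,0,0,0,0.12],[0,1.5,0,0.3,0,0,0],[0,3,1,0.7,0,0,0],[0,3.5,2,0.7,0,0,0]]'
python3 -m crank '[[0,3.5,2.7,0.7,0,0,0],[0,3.5,2.7,0.8,0,0,0],[0,2.4,2.7,0.7,0,0,0],[0,1,2,0.3,0,0,0],[0,0,0.6,0,0,0,0]]'
```

```text
time_s: 13.55
tool_pos: [0.498, -0.1032, 0.2658]
orientation: [-1.568, -0.24, -1.625]
ft_force: [0.4, -0.3, -2.5]
finger_gap: 0.2
time_s: 14.18
tool_pos: [0.5104, -0.2013, 0.2412]
orientation: [-1.568, -0.004, -1.623]
ft_force: [0.1, -0.8, -1.2]
finger_gap: 0.2
time_s: 14.8
tool_pos: [0.5284, -0.3048, 0.131]
orientation: [-1.574, 0.001, -1.624]
ft_force: [0.3, -1.0, -2.1]
finger_gap: 0.196
```

```bash
python3 -m crank '[[0,0,2,0,0,0,0],[0,0,2.5,0,0,0,0],[0,0,1.6,0,0,0,0],[0,0,0.8,0,0,0,0],[0,0,0,0,0,0,0]]'
python3 snap.py wrist w10
```

```text
time_s: 15.42
tool_pos: [0.5291, -0.305, 0.0641]
orientation: [-1.571, 0.0, -1.624]
ft_force: [0.1, -0.6, -1.8]
finger_gap: 0.206
15.425 [ 0.5291 -0.305   0.0641] [-1.571   0.0001 -1.6243] [-0.6157  0.3237  1.4692 -0.      1.3489 -0.5622] [ 0.1213 -0.6468 -1.8175] 0.20551153863260294
```

View pics/w10.png

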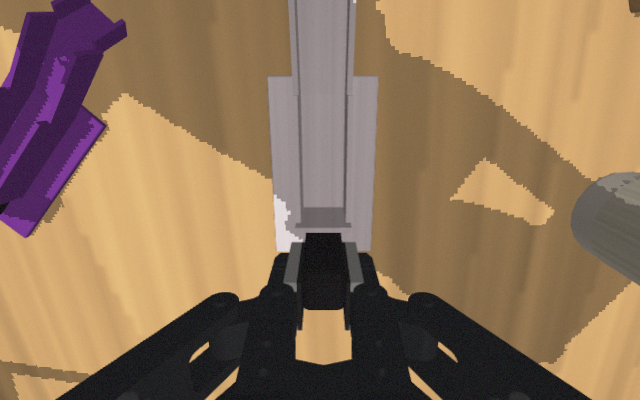

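```bash
python3 -m crank '[[0,0,0.5,0,0,0,0],[0,0,0.4,0,0,0,0],[0,0,0.2,0,0,0,0],[0,0,0.1,0,0,0,0],[0,0,0,0,0,0,0]]'
```

```text
time_s: 16.1
tool_pos: [0.5291, -0.3054, 0.0521]
orientation: [-1.571, 0.0, -1.625]
ft_force: [0.7, 1.8, -1.9]
finger_gap: 0.202
```

```bash
python3 -m crank '[[0,0,0.05,0,0,0,0],[0,0,0,0,0,0,0]]';python3 -m crank '[[0,0,0.05,0,0,0,0],[0,0,0,0,0,0,0]]'
```

```text
time_s: 16.35
tool_pos: [0.5292, -0.3055, 0.052]
orientation: [-1.57, -0.0, -1.625]
ft_force: [-0.5, 0.4, -0.1]
finger_gap: 0.197
time_s: 16.6
tool_pos: [0.5292, -0.3055, 0.0519]
orientation: [-1.57, -0.0, -1.625]
ft_force: [-2.0, 1.4, 4.8]
finger_gap: 0.2
```

Contact (force reversed). Release gradually and rise.

```bash
python3 -m crank '[[1.9,0,0,0,0,0,0],[2.2,0,0,0,0,0,0],[3,0,0,0,0,0,0],[4,0,0,0,0,0,0],[5,0,0,0,0,0,0]]'
python3 -m crank '[[5.5,0,-1.5,0,0,0,0],[5.5,0,-3,0,0,0,0],[5.5,0,-4.5,0,0,0,0],[5.5,0,-5,0,0,0,0],[5.5,0,-4,0,0,0,0]]'
python3 snap.py wrist w11;python3 snap.py scene s11; python3 -c "
from h import *
d=load('pics/s11.npz');crop(d['frame'],190,165,370,285,4.4,'pics/c12.png');crop(d['frame'],400,200,480,260,8,'pics/c13.png')"
```

```text
time_s: 17.23
tool_pos: [0.529, -0.3053, 0.051]
orientation: [-1.571, 0.0, -1.625]
ft_force: [-0.2, 0.6, 0.1]
finger_gap: 0.588
time_s: 17.85
tool_pos: [0.5294, -0.3056, 0.2352]
orientation: [-1.567, -0.002, -1.625]
ft_force: [0.0, -0.6, 0.1]
finger_gap: 0.643
17.85 [ 0.5294 -0.3056  0.2352] [-1.5673 -0.0021 -1.6248] [-0.6163  0.2244  1.2446  0.0001  1.6686 -0.5623] [ 0.0163 -0.5924  0.1174] 0.6430423734471616
17.9 [ 0.5311 -0.3068  0.242 ] [-1.5582 -0.0079 -1.6248] [-0.6163  0.2204  1.2361  0.      1.6703 -0.5623] [ 1.17   -1.246   4.4166] 0.6402749484406213
```

View pics/w11.png

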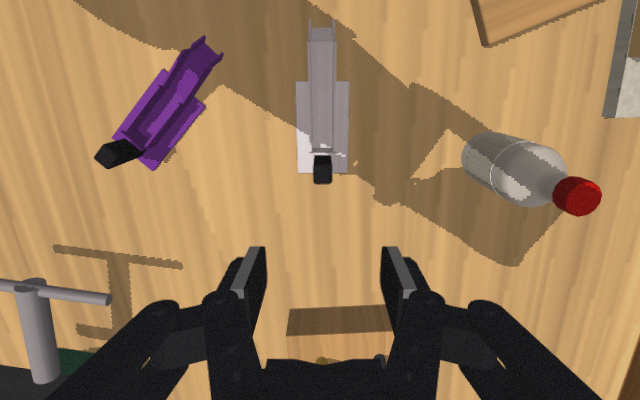

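View pics/c12.png

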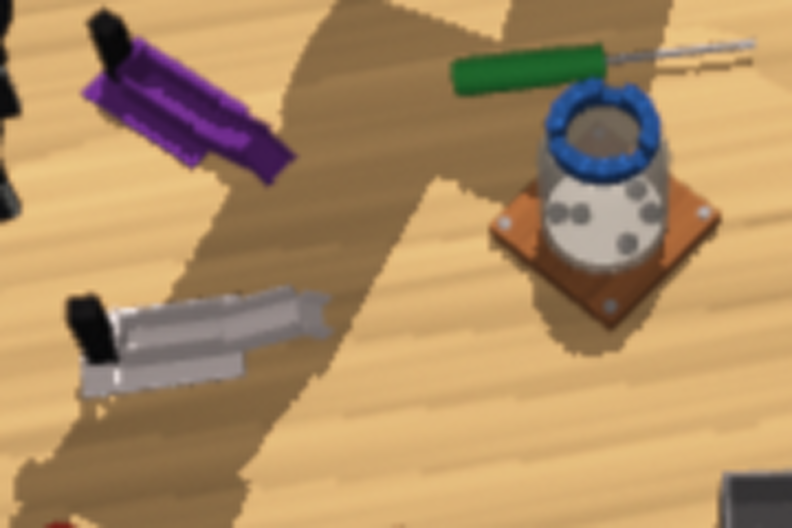

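View pics/c13.png

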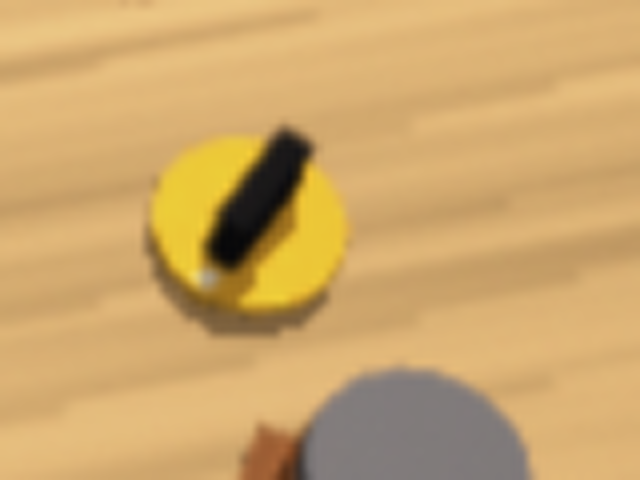

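Run:
```python
from h import *
plan([.59,.20,.26],[-np.pi/2,0,-np.pi/2],10)
```

```text
[-5.09, -0.24, 0.32, -0.001, -0.005, 0.001]
[-5.09, -0.23, 0.34, -0.001, -0.005, 0.001]
[-5.09, -0.23, 0.37, -0.001, -0.005, 0.001]
[-5.09, -0.23, 0.4, -0.001, -0.005, 0.001]
[-5.08, -0.22, 0.43, -0.001, -0.005, 0.001]
[-5.08, -0.22, 0.45, -0.001, -0.005, 0.001]
[-5.08, -0.22, 0.48, -0.001, -0.005, 0.001]
[-5.08, -0.21, 0.51, -0.001, -0.005, 0.001]
[-5.07, -0.21, 0.53, -0.001, -0.005, 0.001]
[-5.07, -0.21, 0.56, -0.001, -0.005, 0.001]
```

```bash
python3 -m crank '[[5.5,-3,-0.4,0.3,0,-0.005,0],[5.5,-5,-0.4,0.3,0,-0.005,0],[5.5,-5.5,-0.4,0.4,0,-0.005,0],[5.5,-5.5,-0.2,0.4,0,-0.005,0],[5.5,-5.5,-0.2,0.4,0,-0.005,0]]'
python3 -m crank '[[5.5,-5.5,-0.2,0.5,0,-0.005,0],[5.5,-5.5,-0.2,0.5,0,-0.005,0],[5,-5.5,-0.2,0.5,0,-0.005,0],[4.5,-5.5,-0.2,0.5,0,-0.005,0],[4.5,-4,0,0.5,0,-0.008,0]]'
python3 -m crank '[[4.5,0,0,0,0,0,0],[4.5,0,0,0,0,0,0]]'
python3 snap.py wrist w12; python3 -c "
from h import *
d=load('pics/w12.npz');crop(d['frame'],250,50,400,160,5.3,'pics/c14.png')"
```

```text
time_s: 18.58
tool_pos: [0.5573, -0.0596, 0.2473]
orientation: [-1.57, 0.0, -1.6]
ft_force: [0.7, 0.2, 0.1]
finger_gap: 0.642
time_s: 19.2
tool_pos: [0.5872, 0.2006, 0.2553]
orientation: [-1.571, 0.0, -1.57]
ft_force: [1.0, -0.1, 0.2]
finger_gap: 0.526
time_s: 19.45
tool_pos: [0.5874, 0.1976, 0.2549]
orientation: [-1.571, -0.001, -1.572]
ft_force: [-0.4, -0.7, -0.8]
finger_gap: 0.526
19.45 [0.5874 0.1976 0.2549] [-1.5713 -0.0008 -1.5719] [ 0.2334  0.2436  1.1827 -0.0007  1.716   0.2344] [-0.3632 -0.7494 -0.8324] 0.5256022452219871
```

View pics/w12.png

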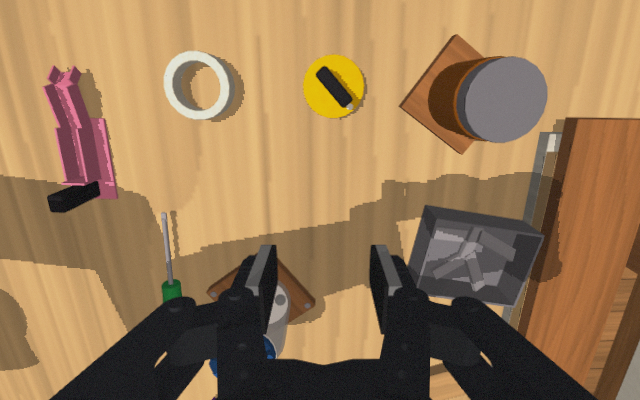

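View pics/c14.png

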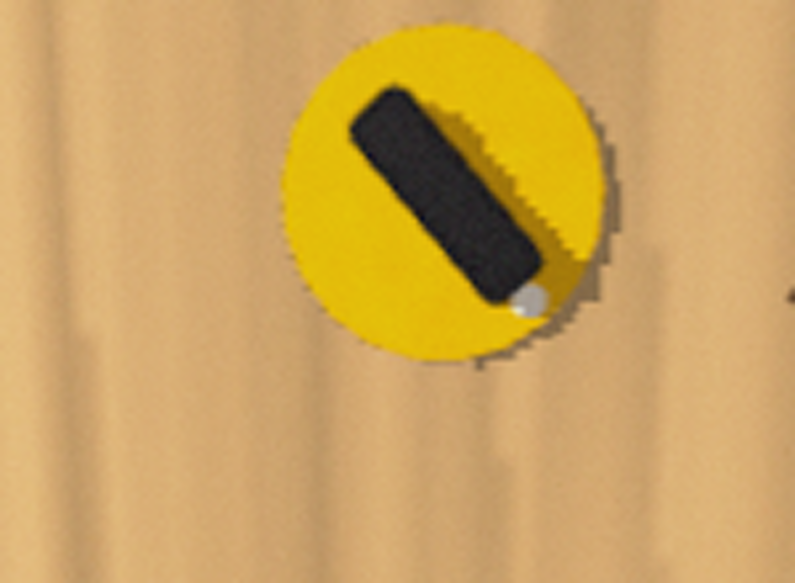

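Run:
```python
from h import *
d=load('pics/w12.npz');st=(d['tp'],d['to']);f=d['frame'].astype(int)
y=(f[:,:,2]>f[:,:,0]+110)&(f[:,:,1]>f[:,:,0]+80);y[:50]=0;y[130:]=0;y[:,:290]=0;y[:,380:]=0
m=y.astype(np.uint8);cs,_=cv2.findContours(m,cv2.RETR_EXTERNAL,cv2.CHAIN_APPROX_NONE);c=max(cs,key=len)
h=cv2.convexHull(c);e=np.array([atz(d,*p[0],.012,st)[:2] for p in h])
A=np.c_[2*e,np.ones(len(e))];x=np.linalg.lstsq(A,(e**2).sum(1),rcond=None)[0];print('disc',x[:2],np.sqrt(x[2]+x[:2]@x[:2]))
q=lambda u,v,z:atz(d,250+u/5.3,50+v/5.3,z,st)
a,b,c2,e2=q(350,130,.042),q(402,87,.042),q(541,258,.042),q(490,303,.042)
print(a,b,c2,e2);ctr=(a+b+c2+e2)/4;ax=((c2+e2)-(a+b))/2;print('bar ctr',ctr,'len',np.linalg.norm(ax),'yaw',np.degrees(np.arctan2(ax[1],ax[0])))
print('dot',q(530,300,.012)-ctr)
dk=(f.sum(2)<150);dk[:60]=0;dk[115:]=0;dk[:,:305]=0;dk[:,360:]=0
P=np.array([atz(d,u,v,.042,st)[:2] for v,u in np.argwhere(dk)]);mu=P.mean(0);w,V=np.linalg.eigh(np.cov(P.T));print('pca',mu,np.degrees(np.arctan2(V[1,1],V[0,1])),np.sqrt(w*12))
```

```text
disc [0.5978 0.2782] 0.03267761158694414
[0.5805 0.2894 0.042 ] [0.59   0.2969 0.042 ] [0.6161 0.2667 0.042 ] [0.6067 0.2585 0.042 ]
bar ctr [0.5983 0.2779 0.042 ] len 0.0402268725808894 yaw -49.393212292506455
dot [ 0.0183 -0.0206 -0.03  ]
pca [0.5978 0.2782] 131.19613495451978 [0.0127 0.0418]
```

Run:
```python
from h import *
plan([.598,.278,.10],[-np.pi/2,0,np.radians(-49)],5)
```

```text
[-1.62, 3.1, 0.21, 0.0, -0.144, 0.0]
[-1.57, 3.1, 0.44, 0.0, -0.144, 0.0]
[-1.49, 3.1, 0.66, 0.0, -0.144, 0.0]
[-1.39, 3.1, 0.86, 0.0, -0.144, 0.0]
[-1.25, 3.1, 1.05, 0.0, -0.144, 0.0]
```

```bash
python3 -m crank '[[4.5,-1.6,3.1,0.2,0,-0.144,0],[4.5,-1.6,3.1,0.45,0,-0.144,0],[4.5,-1.5,3.1,0.65,0,-0.144,0],[4.5,-1.4,3.1,0.85,0,-0.144,0],[4.5,-1.25,3.1,1.05,0,-0.144,0]]'
python3 -m crank '[[4.5,0,0,0,0,0,0],[4.5,0,0,0,0,0,0]]'; python3 snap.py wrist w13
```

```text
time_s: 20.12
tool_pos: [0.5982, 0.2779, 0.0995]
orientation: [-1.571, -0.0, -0.85]
ft_force: [-0.6, -0.5, -1.4]
finger_gap: 0.527
time_s: 20.38
tool_pos: [0.5985, 0.2781, 0.1017]
orientation: [-1.569, -0.001, -0.855]
ft_force: [0.5, 0.4, -0.0]
finger_gap: 0.528
20.375 [0.5985 0.2781 0.1017] [-1.5693 -0.0011 -0.8553] [ 0.3493  0.395   1.2952 -0.0005  1.4495 -0.3662] [ 0.5365  0.4225 -0.0493] 0.5275572627133249
```

View pics/w13.png

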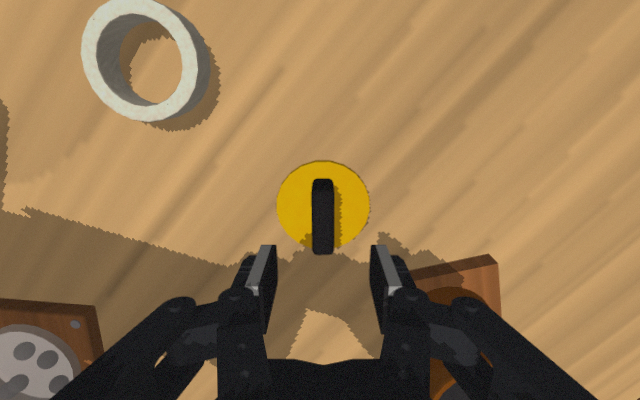

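```bash
python3 -m crank '[[4.5,0,2.2,0,0,0,0],[4.5,0,2.2,0,0,0,0],[4.5,0,1.4,0,0,0,0],[4.5,0,0.8,0,0,0,0],[4.5,0,0,0,0,0,0]]'
python3 -m crank '[[3,0,0,0,0,0,0],[2,0,0,0,0,0,0],[1,0,0,0,0,0,0],[0,0,0,0,0,0,0],[0,0,0,0,0,0,0]]'
```

```text
time_s: 21.05
tool_pos: [0.5978, 0.2791, 0.0343]
orientation: [-1.571, -0.0, -0.852]
ft_force: [0.1, -0.3, -0.4]
finger_gap: 0.526
time_s: 21.68
tool_pos: [0.5982, 0.2796, 0.0351]
orientation: [-1.569, -0.001, -0.852]
ft_force: [0.7, 0.5, 4.4]
finger_gap: 0.149
```

```bash
python3 -m crank '[[0,0,-1,0,0,0,0],[0,0,-3,0,0,0,0],[0,0,-4.5,0,0,0,0],[0,0,-4.5,0,0,0,0],[0,0,-3.5,0,0,0,0]]'
python3 -m crank '[[0,0,0,0,0,0,0],[0,0,0,0,0,0,0]]'
python3 snap.py wrist w14
python3 - <<'E'
from h import *
plan([.504,.0108,.195],[-np.pi/2,0,np.radians(-82.7)],8)
d=load('pics/w14.npz');crop(d['frame'],220,120,420,280,4,'pics/c15.png')
E
```

```text
time_s: 22.3
tool_pos: [0.5977, 0.2793, 0.2013]
orientation: [-1.57, -0.0, -0.852]
ft_force: [0.3, 0.3, -0.9]
finger_gap: 0.149
time_s: 22.55
tool_pos: [0.5969, 0.279, 0.1974]
orientation: [-1.573, 0.001, -0.852]
ft_force: [-0.5, -0.5, -0.9]
finger_gap: 0.154
22.55 [0.5969 0.279  0.1974] [-1.5734  0.0011 -0.8518] [ 0.3512  0.3467  1.1663  0.0001  1.6314 -0.3678] [-0.4513 -0.4935 -0.8537] 0.15400429443144595
[1.76, 0.03, -3.08, 0.001, 0.074, -0.0]
[1.98, 0.03, -2.94, 0.001, 0.074, -0.0]
[2.19, 0.02, -2.79, 0.001, 0.074, -0.0]
[2.39, 0.02, -2.62, 0.001, 0.074, -0.0]
[2.58, 0.02, -2.43, 0.001, 0.074, -0.0]
[2.75, 0.02, -2.23, 0.001, 0.074, -0.0]
[2.91, 0.02, -2.03, 0.001, 0.074, -0.0]
[3.05, 0.02, -1.8, 0.001, 0.074, -0.0]
```

View pics/c15.png

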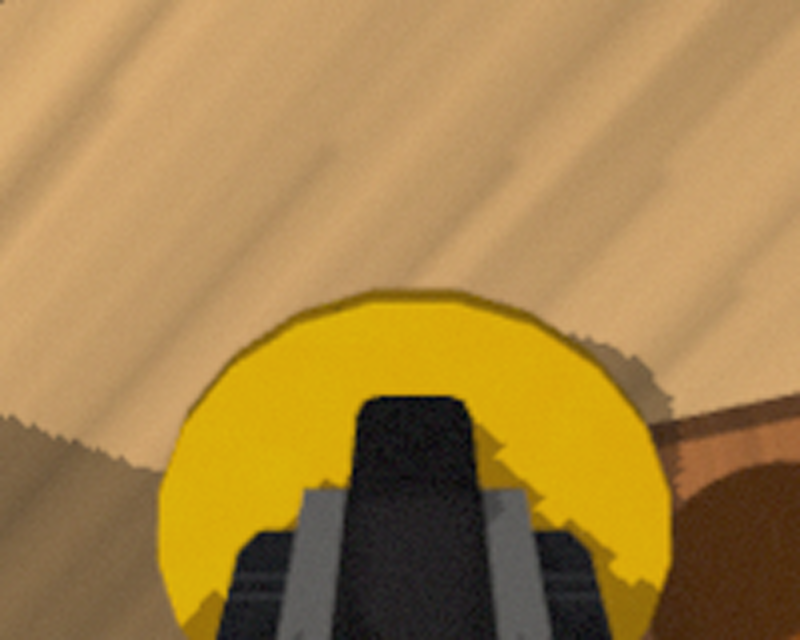

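Run:
```python
from h import *
d=load('pics/w14.npz');st=(d['tp'],d['to']);R=rpy(st[1]);H=np.array(d['hand_eye'])
def attool(u,v,yt):
    r=H[:3,:3]@ray(d,u,v);t=H[:3,3];return (t+r*(yt-t[1])/r[1])*1000
for yt in(.021,.0225,.024):
    e=np.array([attool(220+u/4,120+v/4,yt)[[0,2]] for u,v in [(159,520),(672,520),(430,301),(330,312),(240,362),(590,355),(525,318),(180,420),(655,425)]])
    A=np.c_[2*e,np.ones(len(e))];x=np.linalg.lstsq(A,(e**2).sum(1),rcond=None)[0];print(yt,x[:2],np.sqrt(x[2]+x[:2]@x[:2]))
```

```text
0.021 [-0.4795  0.6502] 32.3783172610276
0.0225 [0.3535 0.6544] 32.713974244395374
0.024 [1.1865 0.6587] 33.04963122776314
```

```bash
python3 -m crank '[[0,1,0,-1.7,0,0.05,0],[0,2,0,-3,0,0.07,0],[0,2.2,0,-3,0,0.08,0],[0,2.4,0,-2.8,0,0.08,0],[0,2.6,0,-2.6,0,0.08,0]]'
python3 -m crank '[[0,2.8,0,-2.4,0,0.08,0],[0,3,0,-2.2,0,0.08,0],[0,2.5,0,-1.6,0,0.06,0],[0,0,0,0,0,0,0],[0,0,0,0,0,0,0]]'
python3 snap.py scene s15; python3 snap.py wrist w15;python3 - <<'E'
from h import *
d=load('pics/s15.npz');crop(d['frame'],280,140,380,230,6.5,'pics/c16.png')
plan([.504,.0108,.195],[-np.pi/2,0,np.radians(-82.7)],1)
E
```

```text
time_s: 23.22
tool_pos: [0.5414, 0.1207, 0.1963]
orientation: [-1.576, 0.001, -1.214]
ft_force: [-1.0, 0.0, -0.3]
finger_gap: 0.15
time_s: 23.85
tool_pos: [0.5063, 0.0251, 0.1977]
orientation: [-1.573, 0.001, -1.431]
ft_force: [0.1, 1.0, -0.9]
finger_gap: 0.148
23.85 [0.5063 0.0251 0.1977] [-1.5731  0.0012 -1.4314] [-0.0629  0.0094  1.5562  0.0007  1.5785 -0.2022] [ 0.0637  0.9948 -0.8883] 0.14790755659683483
23.9 [0.5066 0.0253 0.198 ] [-1.5726  0.001  -1.4307] [-0.0622  0.0094  1.5556  0.0006  1.5786 -0.2022] [ 0.0308  0.7641 -0.5087] 0.15598558319758407
[1.41, 0.33, -0.48, 0.001, 0.013, -0.001]
```

View pics/c16.png

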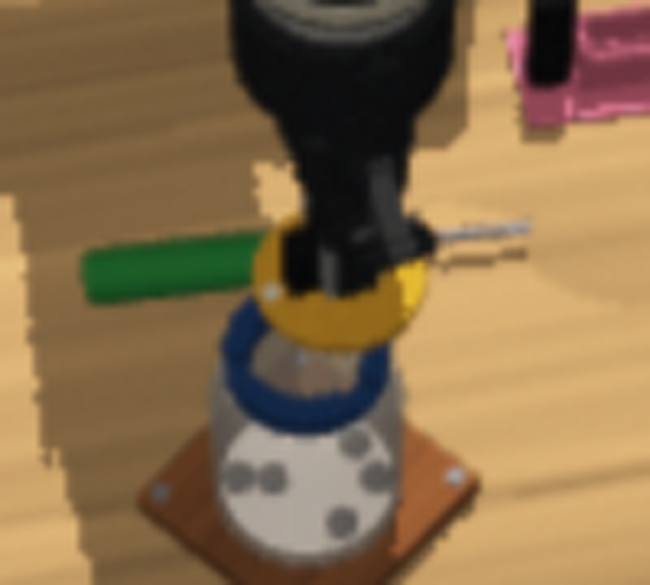

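View pics/w15.png

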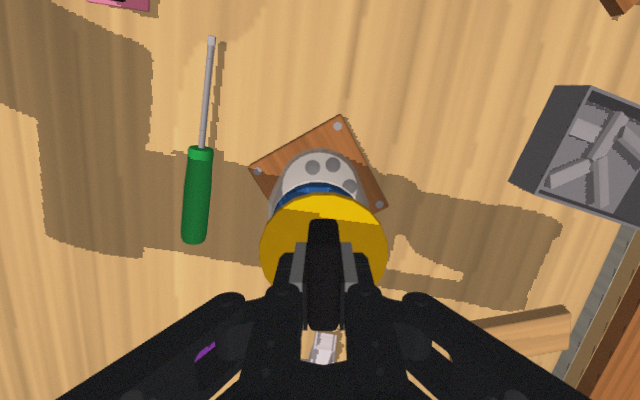

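```bash
python3 -m crank '[[0,0.6,0.4,-0.2,0,0.006,0],[0,0.6,0.6,-0.2,0,0.007,0],[0,0.2,0.8,-0.1,0,0,0],[0,0,0.8,0,0,0,0],[0,0,0.6,0,0,0,0]]'
python3 -m crank '[[0,0,0,0,0,0,0],[0,0,0,0,0,0,0],[0,0,0,0,0,0,0]]'
python3 snap.py wrist w16
python3 - <<'E'
from h import *
plan([.5037,.0108,.16],[-np.pi/2,0,np.radians(-82.7)],1)
d=load('pics/w16.npz');crop(d['frame'],200,120,440,300,3.3,'pics/c17.png')
E
```

```text
time_s: 24.58
tool_pos: [0.5034, 0.0102, 0.1662]
orientation: [-1.572, 0.0, -1.445]
ft_force: [-0.9, 0.3, -0.0]
finger_gap: 0.153
time_s: 24.95
tool_pos: [0.504, 0.0102, 0.1676]
orientation: [-1.57, -0.0, -1.445]
ft_force: [-0.3, 0.0, -1.0]
finger_gap: 0.151
24.95 [0.504  0.0102 0.1676] [-1.5699 -0.0001 -1.4447] [-0.0924  0.0159  1.6102  0.0001  1.5146 -0.2185] [-0.2586  0.0097 -0.968 ] 0.15120310781826338
[-0.07, 0.75, -0.02, -0.001, -0.001, 0.0]
```

View pics/c17.png

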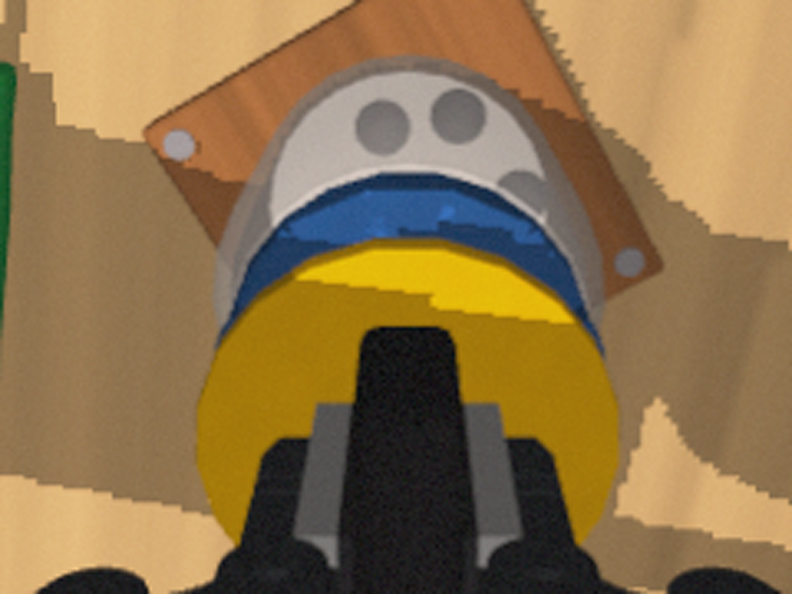

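```bash
python3 -m crank '[[0,-0.05,0.5,0.05,0,0,0],[0,0,0.4,0,0,0,0],[0,0,0.2,0,0,0,0],[0,0,0,0,0,0,0]]'
python3 -m crank '[[0,0,0.15,0,0,0,0],[0,0,0.15,0,0,0,0],[0,0,0,0,0,0,0]]'
```

```text
time_s: 25.5
tool_pos: [0.504, 0.0107, 0.1557]
orientation: [-1.572, 0.0, -1.445]
ft_force: [0.8, -0.6, -0.6]
finger_gap: 0.151
time_s: 25.88
tool_pos: [0.5041, 0.0107, 0.153]
orientation: [-1.571, 0.0, -1.445]
ft_force: [0.1, -0.5, -1.6]
finger_gap: 0.149
```

```bash
python3 -m crank '[[0,0,0.1,0,0,0,0],[0,0,0.1,0,0,0,0],[0,0,0,0,0,0,0]]';python3 -m crank '[[0,0,0.05,0,0,0,0],[0,0,0,0,0,0,0]]'
```

```text
time_s: 26.25
tool_pos: [0.5042, 0.0107, 0.1511]
orientation: [-1.571, 0.0, -1.445]
ft_force: [-0.5, 0.4, -0.2]
finger_gap: 0.151
time_s: 26.5
tool_pos: [0.5042, 0.0107, 0.1511]
orientation: [-1.571, -0.0, -1.445]
ft_force: [-1.7, -0.2, 2.3]
finger_gap: 0.152
```

```bash
python3 -m crank '[[0,0,0.06,0,0,0,0],[0,0,0,0,0,0,0]]';python3 -m crank '[[1.8,0,0,0,0,0,0],[2.5,0,0,0,0,0,0],[3.5,0,0,0,0,0,0],[4.5,0,0,0,0,0,0],[4.5,0,0,0,0,0,0]]'
python3 -m crank '[[4.5,0,-1.5,0,0,0,0],[4.5,0,-3,0,0,0,0],[4.5,2,-4,0,0,0,0],[4.5,4,-4,0,0,0,0],[4.5,4,-3,0,0,0,0]]'
python3 -m crank '[[4.5,2,0,0,0,0,0],[4.5,0,0,0,0,0,0],[4.5,0,0,0,0,0,0]]'
python3 snap.py wrist w17; python3 snap.py scene s17; python3 snap.py top t17
python3 - <<'E'
from h import *
d=load('pics/w17.npz');crop(d['frame'],240,0,420,130,4.4,'pics/c18.png')
d=load('pics/s17.npz');crop(d['frame'],280,165,370,245,7,'pics/c19.png')
E
```

```text
time_s: 26.75
tool_pos: [0.5042, 0.0107, 0.1511]
orientation: [-1.57, -0.0, -1.445]
ft_force: [-3.1, -0.5, 5.3]
finger_gap: 0.154
time_s: 27.38
tool_pos: [0.5042, 0.0107, 0.1499]
orientation: [-1.571, 0.0, -1.445]
ft_force: [0.2, -0.5, 0.3]
finger_gap: 0.525
time_s: 28.0
tool_pos: [0.5172, -0.0894, 0.3088]
orientation: [-1.567, -0.002, -1.444]
ft_force: [1.0, 0.2, 0.3]
finger_gap: 0.526
time_s: 28.38
tool_pos: [0.5186, -0.1072, 0.3032]
orientation: [-1.574, 0.002, -1.444]
ft_force: [-0.5, -1.1, -0.1]
finger_gap: 0.521
28.375 [ 0.5186 -0.1072  0.3032] [-1.5737  0.0023 -1.4439] [-0.3115  0.0398  1.3169  0.0009  1.7885 -0.4382] [-0.462  -1.0633 -0.1438] 0.5214612734212233
28.425 [ 0.5187 -0.1071  0.3034] [-1.5735  0.002  -1.4434] [-0.3111  0.0396  1.3168  0.0007  1.7885 -0.4383] [ 0.1596  1.1646 -0.3303] 0.52708189674566
28.475 [ 0.5188 -0.107   0.3036] [-1.5731  0.0017 -1.4431] [-0.3108  0.0394  1.3165  0.0006  1.7884 -0.4384] [ 0.1046  0.4118 -0.699 ] 0.52226445712487
```

View pics/w17.png

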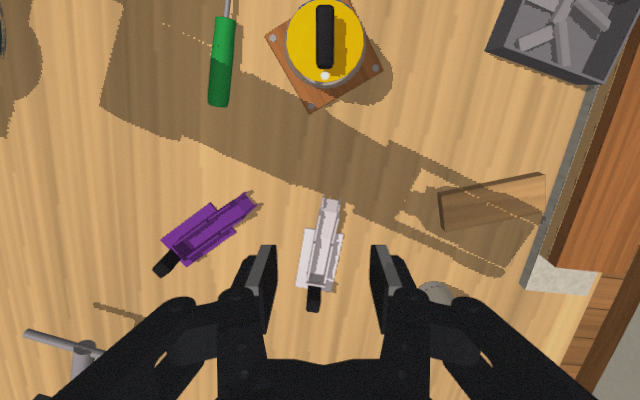

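View pics/c19.png

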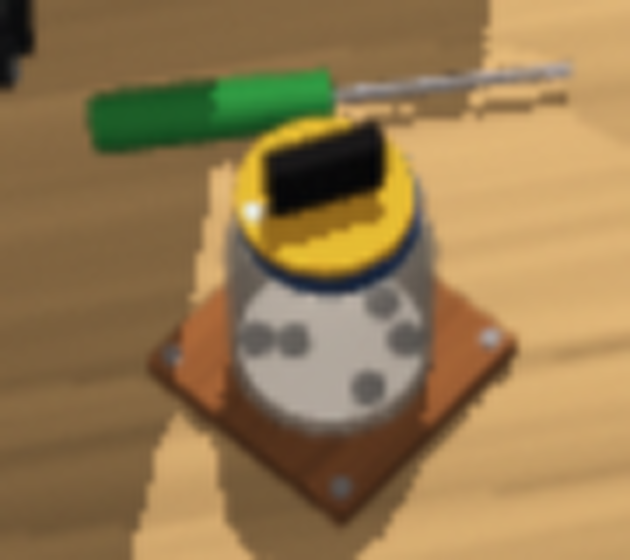

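View pics/s17.png

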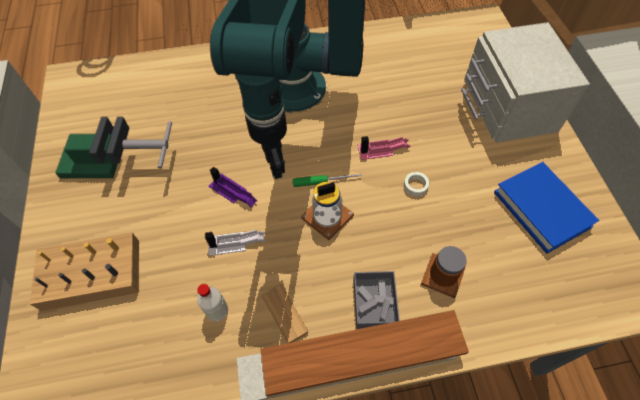

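Run:
```python
from h import *
for n in('w17','s17','t17'):
    d=load(f'pics/{n}.npz');C=cloud(d,(d['tp'],d['to']));f=d['frame'].astype(int)
    r=np.hypot(C[:,:,0]-.504,C[:,:,1]-.0108)
    y=(f[:,:,2]>f[:,:,0]+90)&(f[:,:,1]>f[:,:,0]+60)&(r<.03)&(C[:,:,2]>.1)&(C[:,:,2]<.15)
    P=C[y];A=np.c_[P[:,:2]-[.504,.0108],np.ones(len(P))]
    for _ in range(3):
        x=np.linalg.lstsq(A,P[:,2],rcond=None)[0];k=abs(A@x-P[:,2])<.003;A,P=A[k],P[k]
    print(n,len(P),x,'median',np.median(P[:,2]))
    b=C[(r>.1)&(r<.14)&(abs(C[:,:,2])<.01)];print(' bench',np.median(b[:,2]))
```

```text
w17 3130 [0.0008 0.0006 0.1281] median 0.12804842809262487
 bench 0.00012231008697827228
s17 156 [-0.0202 -0.0189  0.1286] median 0.12838992867116356
 bench 0.00011223889672185017
t17 256 [ 0.0153 -0.0004  0.1289] median 0.12901096353691965
 bench 0.0010421447520652105
```

The lid's top face reads z = 0.128 and level, which is the fully-home height (0.134 if the lugs had missed). Everything is released, so I hand in.

```bash
python3 -c "
from plant import job_done,sense
print(sense()['time_s'],sense()['dq']);print(job_done())"
```

```text
28.525 [-0.00356206 -0.00190495 -0.01055424 -0.00426961  0.00064522 -0.00202829]
the job is handed in; nothing more can be done
None
```

The job is done and handed in at 28.5 s. All five balls are in the jar, the empty scoop is back on the bench and the lid is on.

- **Scoop and balls:** I took the aluminium scoop by its black grip and carried it level. I set its tip about 6 mm below the rim, 10 mm inside the near edge of the mouth. I then tipped it slowly to 42° about that tip. The scene picture showed five balls on the jar floor, and the wrist picture showed the trough empty.
- **Scoop put back:** The scoop stands upright within a few mm of where it started, and the gripper has let go of it.
- **Lid:** I lowered the lid with its white dot over the notch at about −83°. The disc top measured z = 0.1281 m and level in the wrist camera; fully home is 0.128, and resting on the rim would be 0.134. The scene and top cameras read 0.1286 and 0.1289 with a slight apparent tilt, from few pixels and within their roughly 2 mm calibration.

The lugs under the lid were never visible. I took the dot to mark one of them, and the lid's seated height bears that out.

In the last pictures the other things were where they began, and the arm was clear of everything. The largest wrist force I read was about 6 N.

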